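# Build a tier in the top-hat kiln

### The arm

A 6-joint arm with a two-finger parallel gripper is mounted at the origin on the work surface. World frame = base frame: x ahead of the robot, y to its left, z up, the work surface at z = 0. Lengths are in m, angles in rad, forces in N, time in s.
With the tool pointing down it reaches from about 0.35 to 0.85 m from the base axis. Payload 8.1 kg.
Tool frame: the origin (TCP) lies on the centre line of the jaws, within the pads' length; the fingertips stand 22 mm ahead of it and the grasp point (between the pads) lies 3 mm ahead of it; y points along the fingers, x is the direction in which the jaws open and shut, and the axes are right-handed (so a half turn about y gives the same grasp; the last joint's range is limited). The gripper opens to 85 mm and grips with 20 to 120 N. Pads are 22 mm wide; open, the fingers measure 114 mm over their backs; the gripper's body (76 mm by 85 mm) begins 54 mm behind the grasp point. The pads swing forward as they close: fully open they stand 13 mm farther back than shut.
Start: joints at [1.068, 0.13, 1.488, -0, 1.523, -0.085], TCP at [0.243, 0.548, 0.253] pointing down, gripper open.
Joint ranges: [-2.96, 2.96], [-0.89, 2.26], [0.02, 2.5], [-1.34, 4.48], [0, 2.73], [-2.66, 2.66]. Speed limits (rad/s): [2.39, 2.39, 2.79, 3.14, 3.14, 3.14].

### API

Orientations are given as a unit quaternion [x, y, z, w].
In Python, from bench import manip gives the robot as it stands. The module is installed in compiled form; this text tells all that it offers.
- The arm moves only by the tool servo_tool, never from a script. Its argument "moves" is a list of rows, each a list of 2 entries, a list of its own where there are three numbers: the shift along the tool's x, y, z in m, then the turn, a rotation vector about the tool's x, y, z in degrees. A call has 1 to 8 rows; each row shifts and turns the commanded pose from where the row before left it, along the tool's axes as they then stand; what a row does not reach is not made up. A row lasts 1/8 s, in which the tool goes at most 62.5 mm and 10.7 degrees, less where a joint would pass 70% of its speed; a pose out of reach is approached as far as the arm can. A call is refused whole if a number of a shift passes 0.0625 or a number of a turn 10.7, either way. A call with a gripper value outside its range is refused whole. "jaw" is the opening, from 0 (shut) to 1 (fully open), set as the call begins (left out, the last holds). The fingers move at their own pace and stop on an object; "newtons" is the grip in N (left out, the last holds). Time passes only in rows, so rows that do not move let the fingers close. It gives the time, the measured TCP pose, the force and the opening at its end, in the units of the state.
- manip.observe(): the state, without advancing time (a new reading comes with each control period).
- manip.capture(name): name is "scene" or "side" or "wrist"; returns the picture (400x640x3 uint8, red, green, blue); there is no depth.
- manip.get_calibration(name): a dict with "intrinsics" (3x3 intrinsics, pixels), "origin" and "orientation" of the camera in the world. Camera axes: x right, y up, looking along -z (the intrinsics and any distortion apply to the point x, -y, -z); pixel columns grow to the right and rows downward; lengths in m; the calibration is good to about 2 mm. A picture is of the moment at which its call begins: read the wrist's pose just before it. get_calibration takes no time and is no camera call; for the wrist camera it gives the pose at the moment of the call.
- manip.finish_job(): hands the job in, once; it reports no verdict.
The state is a dict: "t": time; "joint_pos": joint angles; "dq": joint speeds; "joint_efforts": joint torques, N m; "tool_pos": TCP position; "eef_rot": TCP orientation; "contact_force": force on the tool from outside, world axes, zero at the start; "wrist_torque": the same for the moment, N m; "finger_gap": finger opening in m.
Only numpy, scipy, OpenCV 4.12 (cv2) and the standard library are available. Lean on these libraries where they do the work, as an engineer would, in place of code of your own. Each camera call takes 0.05 s, during which the arm holds its last target.

### The job

Build the next tier of the kiln load over the small dish that already stands in the middle of the kiln base: stand the three tall, matching props upright on the three bare patches in the white wash, one on each, then lay the narrow kiln shelf level on all three, centred over the base and running from the single patch to the pair. Last, stand the unfired tumbler upright in the middle of the shelf. Leave the dish and the two short props where they are.

Things in the scene. Friction and masses are not known exactly. Their poses are not given: they have to be found in the camera images.
- prop_a: Kiln prop of buff fired ceramic, one of three alike: a square post 26 x 26 mm and 70 mm tall, with a dark bore in its top end; stands upright, loose, about 90 g. Origin at the centre of its underside, z up its axis, x and y square to its side faces.
- prop_b: Kiln prop of buff fired ceramic, one of three alike: a square post 26 x 26 mm and 70 mm tall, with a dark bore in its top end; stands upright, loose, about 90 g. Origin at the centre of its underside, z up its axis, x and y square to its side faces.
- prop_c: Kiln prop of buff fired ceramic, one of three alike: a square post 26 x 26 mm and 70 mm tall, with a dark bore in its top end; stands upright, loose, about 90 g. Origin at the centre of its underside, z up its axis, x and y square to its side faces.
- short_prop_a: Odd kiln prop, one of two: same buff ceramic and 26 x 26 mm section but only 40 mm tall; stands upright, loose, about 50 g. Not wanted for this job. Origin at the centre of its underside, z up, x and y square to its side faces.
- short_prop_b: Odd kiln prop, one of two: same buff ceramic and 26 x 26 mm section but only 40 mm tall; stands upright, loose, about 50 g. Not wanted for this job. Origin at the centre of its underside, z up, x and y square to its side faces.
- kiln_shelf: Narrow kiln shelf: flat rectangular slab of plain buff ceramic, 160 mm long (its x), 68 mm wide (its y), 15 mm thick, about 0.32 kg; lies loose, flat on the bench. Origin at the centre of its underside, z up.
- tumbler: Unfired terracotta tumbler: plain straight-sided open cup, 56 mm outside diameter, 78 mm tall, wall 5 mm, about 0.16 kg; stands upright, loose, mouth up. Origin at the centre of its underside, z up.
- hearth: Base of a top-hat kiln, fixed: steel pan, 240 mm diameter, carrying a round kiln shelf, 210 mm diameter, its flat top 40 mm above the bench, washed white but for three bare buff patches, 34 mm square, where props stand. Origin: centre of the underside, z up; in its frame the patch centres lie at (x, y) = (-60, 0) mm (the single one), (60, 21) and (60, -21) mm (the pair), sides along x and y.
- dish: Low terracotta dish, 64 mm diameter and 28 mm high, loose, already standing in the middle of the kiln base between the patches; it stays there, under the new shelf. Origin at the centre of its underside.

How it is judged:
On the way, in this order (a step that is already met when the one before it is completed fails the run):
1. the three tall props stand upright on the three bare patches, let go (((x of prop_a in the frame of hearth between -0.072 and -0.048 m and y of prop_a in the frame of hearth between -0.01 and 0.01 m) or (x of prop_b in the frame of hearth between -0.072 and -0.048 m and y of prop_b in the frame of hearth between -0.01 and 0.01 m) or (x of prop_c in the frame of hearth between -0.072 and -0.048 m and y of prop_c in the frame of hearth between -0.01 and 0.01 m)) and ((x of prop_a in the frame of hearth between 0.048 and 0.072 m and y of prop_a in the frame of hearth between 0.011 and 0.031 m) or (x of prop_b in the frame of hearth between 0.048 and 0.072 m and y of prop_b in the frame of hearth between 0.011 and 0.031 m) or (x of prop_c in the frame of hearth between 0.048 and 0.072 m and y of prop_c in the frame of hearth between 0.011 and 0.031 m)) and ((x of prop_a in the frame of hearth between 0.048 and 0.072 m and y of prop_a in the frame of hearth between -0.031 and -0.011 m) or (x of prop_b in the frame of hearth between 0.048 and 0.072 m and y of prop_b in the frame of hearth between -0.031 and -0.011 m) or (x of prop_c in the frame of hearth between 0.048 and 0.072 m and y of prop_c in the frame of hearth between -0.031 and -0.011 m)) and angle between each of prop_a, prop_b, prop_c's own z axis and vertical below 0.08 rad and height (world z) of prop_a between 0.036 and 0.044 m and linear speed of each of prop_a, prop_b, prop_c below 0.02 m/s and contact force between the fingers and prop_a below 0.2 N and height (world z) of prop_b between 0.036 and 0.044 m and contact force between the fingers and prop_b below 0.2 N and height (world z) of prop_c between 0.036 and 0.044 m and contact force between the fingers and prop_c below 0.2 N), for 0.2 s.
2. the narrow shelf lies level on the three props, centred over the base and along it, let go (all of step 1 and horizontal distance between kiln_shelf and hearth below 0.012 m and height (world z) of kiln_shelf between 0.106 and 0.114 m and angle between kiln_shelf's own z axis and vertical below 0.05 rad and angle between the x axis of kiln_shelf and the x axis of hearth, either way round below 0.12 rad and linear speed of kiln_shelf below 0.02 m/s and contact force between the fingers and kiln_shelf below 0.2 N), for 0.2 s.
3. the tumbler stands upright in the middle of the shelf, let go (all of step 2 and horizontal distance between tumbler and kiln_shelf below 0.015 m and z of tumbler in the frame of kiln_shelf between 0.011 and 0.019 m and angle between tumbler's own z axis and vertical below 0.08 rad and linear speed of tumbler below 0.02 m/s and contact force between the fingers and tumbler below 0.2 N), for 0.2 s.
At the end, for the whole second after the job is handed in: A tall prop upright on each patch (within 12 mm along the base's x, 10 mm along its y); shelf level on them, centre within 12 mm of the base's, long axis within 0.12 rad of the base's x, underside 110 +-4 mm over the bench; tumbler upright on it within 15 mm of its middle; all released, at rest (all of step 3); the robot touches nothing.
It fails at once if the dish that is already in the kiln is shifted by more than 15 mm (distance of dish from where it was at the start of the episode above 0.015 m).
It fails at once if a short prop is moved by more than 30 mm (distance of short_prop_a from where it was at the start of the episode above 0.03 m).
It fails at once if a short prop is moved by more than 30 mm (distance of short_prop_b from where it was at the start of the episode above 0.03 m).
It fails at once if the tumbler is tipped over (angle between tumbler's own z axis and vertical above 0.6 rad).
It also fails if it takes over 122 s, if anything falls off the work surface, if the arm or the gripper's body presses on something with over 40 N, if the wrist force passes 120 N, or if a joint passes its speed limit or range.

## Working session

There is one attempt and no reset: what is moved stays moved. The work goes in short steps, Python scripts to look and compute and a tool call to move; the robot and the scene stay as the last step left them, time stands still between calls to the robot, and variables do not carry over. Pictures are saved under pics/ and viewed, and the job is handed in when it is done.

Besides the shell and the picture viewer there is one more tool, called as name(argument=value, ...) on one line, values as JSON. servo_tool: Moves the arm, as the interface text tells. Its arguments: {"type":"object","properties":{"moves":{"type":"array","items":{"type":"array"}},"jaw":{"type":"number"},"newtons":{"type":"number"}},"required":["moves"]}

```bash
mkdir -p pics; python3 - <<'E'
from bench import manip
import cv2
print(manip.observe())
for n in ["scene","side","wrist"]:
    c=manip.get_calibration(n); print(n,c)
    cv2.imwrite(f"pics/{n}0.png",manip.capture(n)[:,:,::-1])
E
```

```text
{'t': 0.0, 'joint_pos': array([ 1.06757760e+00,  1.31184963e-01,  1.48927799e+00, -3.98608014e-06,
        1.52299489e+00, -8.54000780e-02]), 'dq': array([ 4.92556172e-04, -5.43112831e-04, -1.35290006e-04, -3.73440257e-04,
       -1.78845272e-05, -1.84785399e-04]), 'joint_efforts': array([-9.93986323e-04, -5.69406724e+01, -5.00544798e+01, -3.39366998e-04,
        1.49893976e-02, -7.47180979e-05]), 'tool_pos': array([0.24319556, 0.54794746, 0.25223088]), 'eef_rot': array([ 0.59313731,  0.38485136, -0.38601306, -0.59251286]), 'contact_force': array([ 0.52433264, -0.2894501 ,  0.36913518]), 'wrist_torque': array([-0.02104717,  0.00204216, -0.04587532]), 'finger_gap': 0.08529303916597439}
scene {'intrinsics': array([[463.22333477,   0.        , 323.97753637],
       [  0.        , 463.22333477, 203.42273283],
       [  0.        ,   0.        ,   1.        ]]), 'origin': array([0.87137144, 0.71376998, 0.98910289]), 'orientation': array([0.08113264, 0.34256496, 0.90463659, 0.24020695])}
side {'intrinsics': array([[451.70944167,   0.        , 322.58415655],
       [  0.        , 451.70944167, 195.42166476],
       [  0.        ,   0.        ,   1.        ]]), 'origin': array([ 0.3673795 , -0.84478544,  0.73608902]), 'orientation': array([ 0.43706178, -0.03414476, -0.0567795 ,  0.89698786])}
wrist {'intrinsics': array([[322.84902367,   0.        , 319.00215024],
       [  0.        , 322.84902367, 200.99204971],
       [  0.        ,   0.        ,   1.        ]]), 'origin': array([0.16851155, 0.58147811, 0.37334574]), 'orientation': array([-0.13482666, -0.08608332,  0.53793863,  0.82766749])}
```

View pics/scene0.png

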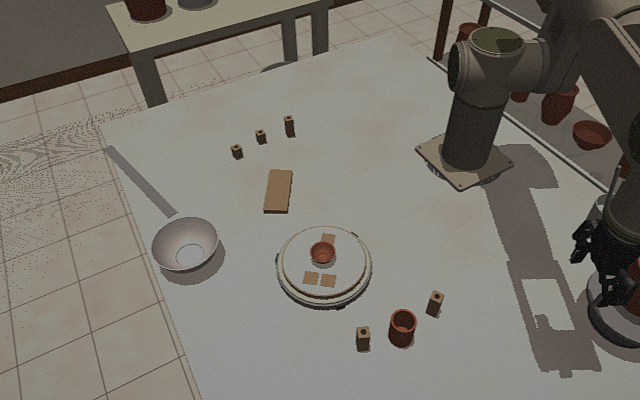

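View pics/side0.png

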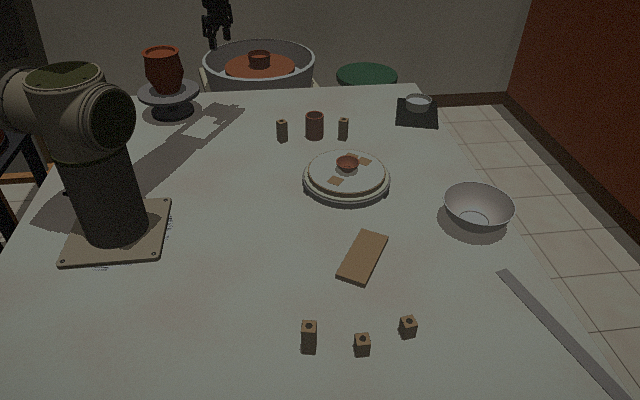

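View pics/wrist0.png

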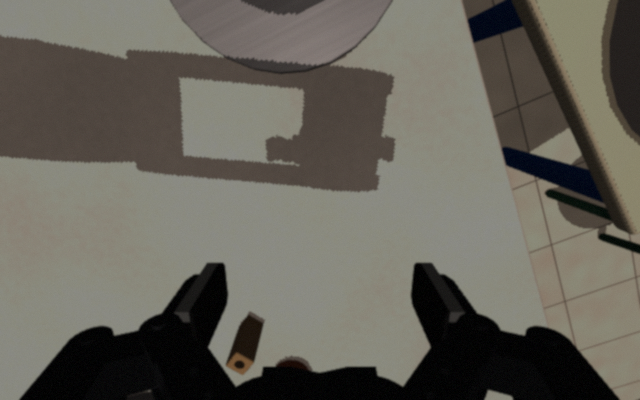

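```bash
python3 - <<'E'
from scipy.spatial.transform import Rotation as R
print(R.from_quat([ 0.59313731,  0.38485136, -0.38601306, -0.59251286]).as_matrix().round(3))
E
```

```text
[[ 0.406 -0.001 -0.914]
 [ 0.914 -0.002  0.406]
 [-0.002 -1.     0.   ]]
```

```bash
cat > h.py <<'E'
import numpy as np, cv2
from scipy.spatial.transform import Rotation as R
from bench import manip
def ray(c,uv):
    K=c["intrinsics"]; d=np.linalg.solve(K,[uv[0],uv[1],1.0]); d=np.array([d[0],-d[1],-d[2]])
    return np.array(c["origin"]), R.from_quat(c["orientation"]).as_matrix()@d
def plane(c,uv,z):
    o,d=ray(c,uv); return o+d*(z-o[2])/d[2]
def proj(c,p):
    q=R.from_quat(c["orientation"]).as_matrix().T@(np.asarray(p)-c["origin"]); q=np.array([q[0],-q[1],-q[2]])
    v=c["intrinsics"]@q; return v[:2]/v[2]
def tri(c1,u1,c2,u2):
    o1,d1=ray(c1,u1);o2,d2=ray(c2,u2);d1/=np.linalg.norm(d1);d2/=np.linalg.norm(d2)
    t=np.linalg.lstsq(np.c_[d1,-d2],o2-o1,rcond=None)[0]
    a,b=o1+t[0]*d1,o2+t[1]*d2
    return (a+b)/2,np.linalg.norm(a-b)
E
python3 - <<'E'
import cv2
a=cv2.imread("pics/scene0.png"); s=cv2.imread("pics/side0.png")
def crop(i,x0,y0,w,h,f,n): cv2.imwrite(n,cv2.resize(cv2.convertScaleAbs(i[y0:y0+h,x0:x0+w],alpha=1.6),None,fx=f,fy=f,interpolation=cv2.INTER_CUBIC))
crop(a,220,105,100,115,5,"pics/sc_a.png")
crop(a,270,215,190,145,4,"pics/sc_b.png")
crop(s,260,100,150,120,5,"pics/si_a.png")
crop(s,280,220,150,140,4,"pics/si_b.png")
E
```

```text
(no output)
```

View pics/sc_a.png

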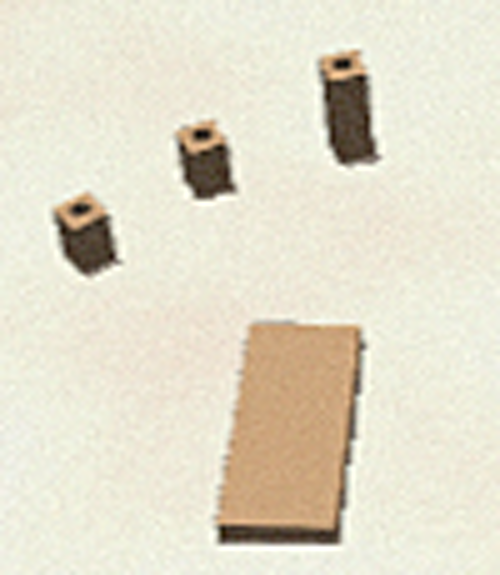

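View pics/sc_b.png

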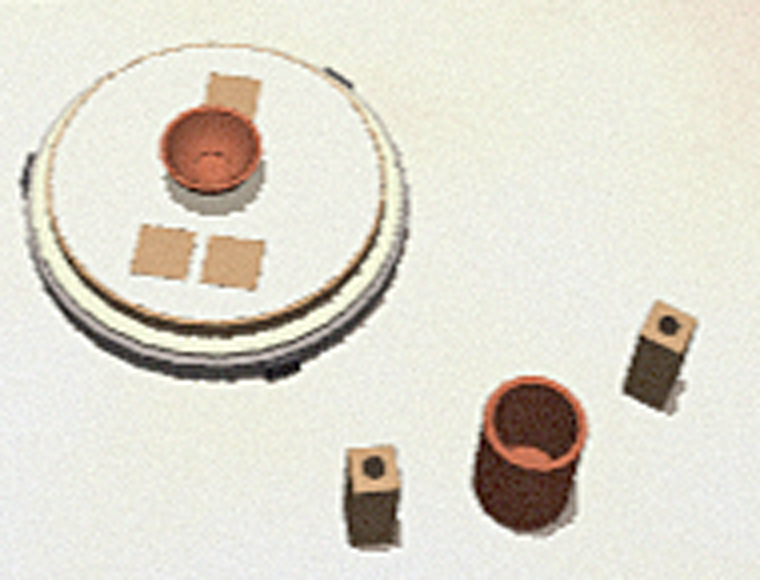

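View pics/si_a.png

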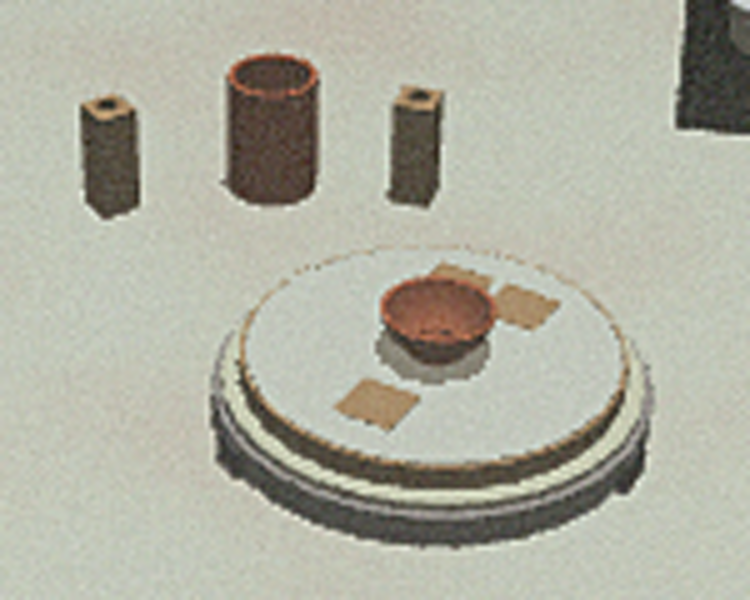

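View pics/si_b.png

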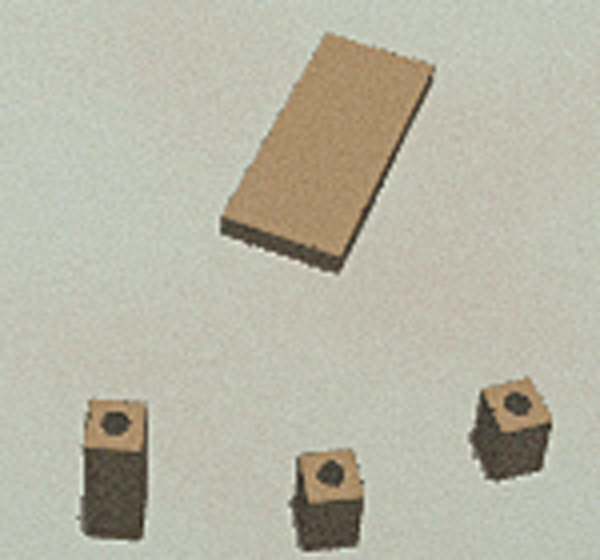

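```bash
cat > m.py <<'E'
from h import *
def rects(name,img,zf,roi=None,minA=25,lo=(5,60,110),hi=(20,180,255),pr=True):
    c=manip.get_calibration(name)
    hsv=cv2.cvtColor(img,cv2.COLOR_BGR2HSV)
    m=cv2.inRange(hsv,lo,hi)
    n,l,st,ce=cv2.connectedComponentsWithStats(m)
    out=[]
    for i in range(1,n):
        if st[i,4]<minA: continue
        mm=(l==i).astype(np.uint8)
        u,v=ce[i]
        z=zf(u,v)
        if z is None: continue
        cs=max(cv2.findContours(mm,cv2.RETR_EXTERNAL,cv2.CHAIN_APPROX_NONE)[0],key=cv2.contourArea)
        mm=cv2.drawContours(np.zeros_like(mm),[cs],-1,1,-1)
        ys,xs=np.nonzero(mm)
        P=np.array([plane(c,(x,y),z)[:2] for x,y in zip(xs,ys)])
        r=cv2.minAreaRect((P*1000).astype(np.float32))
        out.append((u,v,st[i,4],P.mean(0),r))
        if pr: print(name,f"px({u:.1f},{v:.1f}) A{st[i,4]} z{z} filled-mean {(P.mean(0)*1000).round(1)} rect c{np.round(r[0],1)} s{np.round(r[1],1)} a{r[2]:.1f}")
    return out
E
python3 - <<'E'
from m import *
a=cv2.imread("pics/scene0.png"); s=cv2.imread("pics/side0.png")
print(cv2.cvtColor(a,cv2.COLOR_BGR2HSV)[[190,278,330,119],[278,310,355,285]], cv2.cvtColor(s,cv2.COLOR_BGR2HSV)[[255,180],[362,335]])
def zs(u,v):
    if not(220<u<460 and 105<v<360): return None
    if v>285 or (u>280 and v<130): return .07
    if v<165: return .04
    if v<220: return .015
    return .04
rects("scene",a,zs,lo=(5,50,90))
def zi(u,v):
    if not(260<u<430 and 100<v<360): return None
    if v>300: return .07 if u<330 else .04
    if v>220: return .015
    if v>148: return .04
    return .07
rects("side",s,zi,lo=(5,50,80),minA=15)
E
```

```text
[[ 17  98 127]
 [ 16  98 127]
 [ 35  18 157]
 [ 14 110 107]] [[ 16 100  99]
 [ 15  86 107]]
scene px(287.9,117.6) A36 z0.07 filled-mean [ 412.6 -367.3] rect c[ 412.8 -367.3] s[25.5 24.4] a74.9
scene px(259.4,131.9) A38 z0.04 filled-mean [ 507.2 -384. ] rect c[ 506.8 -384. ] s[25.3 25.3] a2.6
scene px(445.8,163.5) A876 z0.04 filled-mean [94.6 23.3] rect c[73.7 22. ] s[212.2 113.6] a88.7
scene px(235.6,146.8) A38 z0.04 filled-mean [ 599.4 -357.2] rect c[ 599.  -357.4] s[23.9 23.7] a9.2
scene px(277.7,189.8) A936 z0.015 filled-mean [ 557.2 -151.8] rect c[ 556.1 -153.1] s[157.3  68.7] a58.7
scene px(288.9,242.2) A26 z0.04 filled-mean [619.6  49.9] rect c[617.   48.6] s[66.5  6.7] a28.7
scene px(324.0,248.7) A431 z0.04 filled-mean [553.5 111.6] rect c[553.  105.2] s[86.9 62.4] a61.8
scene px(313.2,283.1) A134 z0.04 filled-mean [623.8 185.8] rect c[614.  176.9] s[ 87.9 205.3] a41.5
scene px(310.5,277.6) A175 z0.04 filled-mean [622. 170.] rect c[621.8 170. ] s[34.4 33.7] a50.1
scene px(327.7,280.2) A175 z0.04 filled-mean [589.7 196.8] rect c[589.7 196.7] s[33.8 33.3] a50.5
scene px(436.5,29
[... 748 characters left out ...]
 a50.8
side px(380.9,179.8) A20 z0.04 filled-mean [654.   85.8] rect c[654.8  87.9] s[80.9  8.3] a55.9
side px(334.9,180.2) A98 z0.04 filled-mean [533.3  97.9] rect c[533.2  98.2] s[33.8 31.3] a50.8
side px(318.7,184.5) A18 z0.04 filled-mean [488.8  84.1] rect c[488.5  84.6] s[ 5.8 57.9] a34.8
side px(362.0,255.7) A1551 z0.015 filled-mean [ 556.2 -155. ] rect c[ 558.3 -151.2] s[160.1  66.9] a58.2
side px(408.7,321.2) A117 z0.04 filled-mean [ 601.4 -355.6] rect c[ 601.6 -355.5] s[24.4 24.6] a8.1
side px(308.4,326.0) A136 z0.07 filled-mean [ 413.9 -364.9] rect c[ 413.9 -364.4] s[25.4 24.9] a77.8
side px(362.3,338.9) A132 z0.04 filled-mean [ 508.4 -382.1] rect c[ 508.3 -381.7] s[24.6 24.9] a0.0
```

```bash
cat > p.py <<'E'
from h import *
def st():
    s=manip.observe(); M=R.from_quat(s["eef_rot"]).as_matrix()
    y=np.degrees(np.arctan2(M[1,0],M[0,0]))
    print(f"t{s['t']:.2f} tcp {(s['tool_pos']*1000).round(1)} yaw {y:.1f} down {M[:,1].round(3)} gap {s['finger_gap']*1000:.1f} F {s['contact_force'].round(1)} j5,6 {s['joint_pos'][4:].round(2)}")
    return s['tool_pos'],y
def plan(x,y,z,yaw,n):
    p,y0=st(); d=(np.array([x,y,z])/1000-p)
    dy=(yaw-y0)/n
    for k in range(n):
        a=np.radians(y0+dy*k); c,s=np.cos(a),np.sin(a); v=d/n
        print([[round(c*v[0]+s*v[1],4),round(-v[2],4),round(-s*v[0]+c*v[1],4)],[0,round(-dy,2),0]])
E
python3 -c "
from p import *
plan(409,371,150,119.2,7)"
```

```text
t0.15 tcp [243.2 548.1 252.5] yaw 66.1 down [-0.001 -0.001 -1.   ] gap 85.4 F [-0.1  0.5 -0.4] j5,6 [ 1.52 -0.09]
[[np.float64(-0.0135), np.float64(0.0146), np.float64(-0.0319)], [0, np.float64(-7.59), 0]]
[[np.float64(-0.0176), np.float64(0.0146), np.float64(-0.0298)], [0, np.float64(-7.59), 0]]
[[np.float64(-0.0214), np.float64(0.0146), np.float64(-0.0273)], [0, np.float64(-7.59), 0]]
[[np.float64(-0.0248), np.float64(0.0146), np.float64(-0.0242)], [0, np.float64(-7.59), 0]]
[[np.float64(-0.0278), np.float64(0.0146), np.float64(-0.0207)], [0, np.float64(-7.59), 0]]
[[np.float64(-0.0303), np.float64(0.0146), np.float64(-0.0168)], [0, np.float64(-7.59), 0]]
[[np.float64(-0.0322), np.float64(0.0146), np.float64(-0.0127)], [0, np.float64(-7.59), 0]]
```

servo_tool(moves=[[[-0.0135,0.0146,-0.032],[0,-7.6,0]],[[-0.0176,0.0146,-0.03],[0,-7.6,0]],[[-0.0214,0.0146,-0.0273],[0,-7.6,0]],[[-0.0248,0.0146,-0.0242],[0,-7.6,0]],[[-0.0278,0.0146,-0.0207],[0,-7.6,0]],[[-0.0303,0.0146,-0.0168],[0,-7.6,0]],[[-0.0322,0.0146,-0.0127],[0,-7.6,0]],[[0,0,0],[0,0,0]]], jaw=0.7)

```text
t: 1.15
tool_pos: [0.4099, 0.369, 0.1493]
eef_rot: [-0.358, -0.609, 0.611, 0.358]
contact_force: [0.6, 0.3, 0.2]
finger_gap: 0.0599
```

```bash
sed -i 's/round(c\*/float(c*/; ' p.py; python3 - <<'E'
s=open('p.py').read()
s=s[:s.index("        print([[")]+"        print('[[%.4f,%.4f,%.4f],[0,%.1f,0]],'%(c*v[0]+s*v[1],-v[2],-s*v[0]+c*v[1],-dy),end='')\n    print()\n"
open('p.py','w').write(s)
from p import *
plan(409,371,53,119.2,2)
cv2.imwrite("pics/w1.png",manip.capture("wrist")[:,:,::-1])
E
```

```text
t1.15 tcp [409.9 369.  149.3] yaw 119.2 down [-0.002 -0.002 -1.   ] gap 59.9 F [0.6 0.3 0.2] j5,6 [ 1.33 -1.44]
[[0.0011,0.0481,-0.0001],[0,-0.0,0]],[[0.0011,0.0481,-0.0001],[0,-0.0,0]],
```

View pics/w1.png

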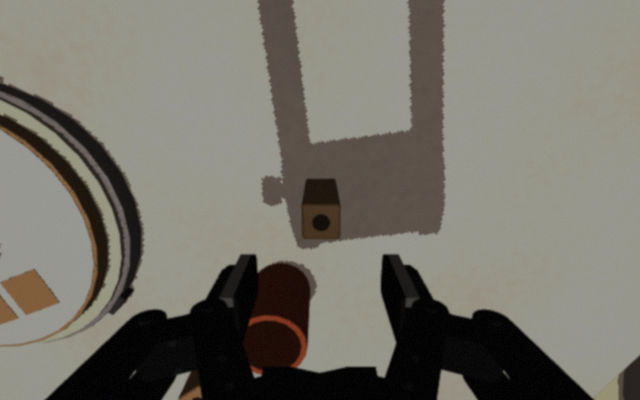

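```bash
python3 - <<'E'
from m import *
c=manip.get_calibration("wrist"); s=manip.observe()
print(c["origin"],R.from_quat(c["orientation"]).as_matrix().round(2))
print("tcp",proj(c,s["tool_pos"]),"grasp-pt down 100",proj(c,s["tool_pos"]-[0,0,.1]))
print("prop px ->",plane(c,(321,222),.07))
print("prop a1 expected px",proj(c,[.409,.371,.07]))
print("tumbler rim",plane(c,(274,342),.078), "other px proj",proj(c,[.507,.382,.078]))
E
```

```text
[0.3381589  0.33137535 0.27135775] [[-0.49 -0.83 -0.27]
 [ 0.87 -0.46 -0.15]
 [-0.   -0.31  0.95]]
tcp [317.91513619 291.1271237 ] grasp-pt down 100 [318.44564753 211.81253267]
prop px -> [0.40866848 0.37187876 0.07      ]
prop a1 expected px [319.61565368 221.81065405]
tumbler rim [0.50581543 0.38632625 0.078     ] other px proj [268.01651847 340.82294217]
```

Wrist view agrees: prop top at (321,222) px gives (408.7, 371.9) mm against 409/371 from the scene camera. Descend.

servo_tool(moves=[[[0.0015,0.048,0.0005],[0,0,0]],[[0.001,0.048,0.0005],[0,0,0]],[[0,0,0],[0,0,0]]])

```text
t: 1.58
tool_pos: [0.4038, 0.3717, 0.0514]
eef_rot: [-0.356, -0.607, 0.613, 0.359]
contact_force: [0.0, 0.4, 0.2]
finger_gap: 0.0597
```

servo_tool(moves=[[[0,0,0],[0,0,0]],[[0,0,0],[0,0,0]],[[0,0,0],[0,0,0]],[[0,0,0],[0,0,0]]], jaw=0, newtons=35)

```text
t: 2.08
tool_pos: [0.4091, 0.3746, 0.0582]
eef_rot: [0.358, 0.612, -0.608, -0.357]
contact_force: [-0.8, 1.1, 7.4]
finger_gap: 0.0259
```

```bash
python3 - <<'E'
from p import *
p,y=st()
cv2.imwrite("pics/w2.png",manip.capture("wrist")[:,:,::-1])
E
```

```text
t2.08 tcp [409.1 374.6  58.2] yaw 119.2 down [ 0.004  0.003 -1.   ] gap 25.9 F [-0.8  1.1  7.4] j5,6 [ 1.15 -1.43]
```

View pics/w2.png

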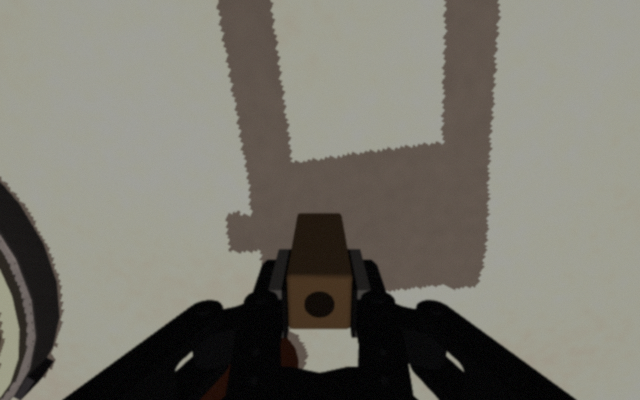

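servo_tool(moves=[[[0,-0.025,0],[0,0,0]],[[0,-0.05,0],[0,0,0]],[[0,0,0],[0,0,0]],[[0,0,0],[0,0,0]]])

```text
t: 2.62
tool_pos: [0.4078, 0.3733, 0.1309]
eef_rot: [0.358, 0.611, -0.609, -0.357]
contact_force: [-0.5, -0.5, -1.7]
finger_gap: 0.0254
```

```bash
python3 - <<'E'
from p import *
plan(530,92,140,140.2,7)
cv2.imwrite("pics/w3.png",manip.capture("wrist")[:,:,::-1])
E
```

```text
t2.62 tcp [407.8 373.3 130.9] yaw 119.3 down [ 0.001  0.001 -1.   ] gap 25.4 F [-0.5 -0.5 -1.7] j5,6 [ 1.29 -1.43]
[[-0.0436,-0.0013,0.0044],[0,-3.0,0]],[[-0.0433,-0.0013,0.0067],[0,-3.0,0]],[[-0.0429,-0.0013,0.0089],[0,-3.0,0]],[[-0.0424,-0.0013,0.0111],[0,-3.0,0]],[[-0.0417,-0.0013,0.0133],[0,-3.0,0]],[[-0.0410,-0.0013,0.0155],[0,-3.0,0]],[[-0.0401,-0.0013,0.0176],[0,-3.0,0]],
```

View pics/w3.png

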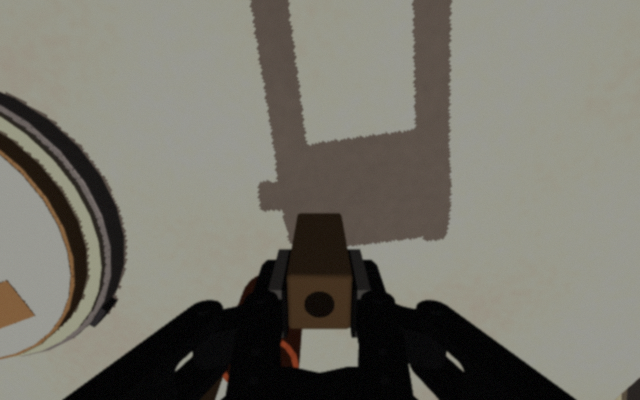

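servo_tool(moves=[[[-0.0436,-0.001,0.0044],[0,-3,0]],[[-0.0433,-0.001,0.0067],[0,-3,0]],[[-0.0429,-0.001,0.0089],[0,-3,0]],[[-0.0424,-0.001,0.0111],[0,-3,0]],[[-0.0417,-0.001,0.0133],[0,-3,0]],[[-0.041,-0.001,0.0155],[0,-3,0]],[[-0.04,-0.001,0.0176],[0,-3,0]],[[0,0,0],[0,0,0]]])

```text
t: 3.68
tool_pos: [0.5298, 0.0892, 0.1357]
eef_rot: [-0.241, -0.664, 0.665, 0.242]
contact_force: [-0.6, 0.6, -0.5]
finger_gap: 0.0257
```

servo_tool(moves=[[[0,0,0],[0,0,0]],[[0,0,0],[0,0,0]]])

```text
t: 3.92
tool_pos: [0.529, 0.0929, 0.1364]
eef_rot: [-0.24, -0.665, 0.665, 0.241]
contact_force: [-0.1, 0.3, -1.5]
finger_gap: 0.0259
```

```bash
python3 - <<'E'
from p import *
st()
c=manip.get_calibration("wrist"); w=manip.capture("wrist")[:,:,::-1]
cv2.imwrite("pics/w4.png",w);cv2.imwrite("pics/s4.png",manip.capture("scene")[:,:,::-1])
p=manip.observe()["tool_pos"]
for dz in (6,9,12,15): print(dz,plane(c,(319,304),p[2]+dz/1000)-p)
E
```

```text
t3.92 tcp [529.   92.9 136.4] yaw 140.3 down [-0.001  0.    -1.   ] gap 25.9 F [-0.1  0.3 -1.5] j5,6 [ 1.3  -2.37]
6 [0.00064677 0.0020031  0.006     ]
9 [-0.00074539  0.00032437  0.009     ]
12 [-0.00213754 -0.00135435  0.012     ]
15 [-0.0035297  -0.00303308  0.015     ]
```

View pics/w4.png

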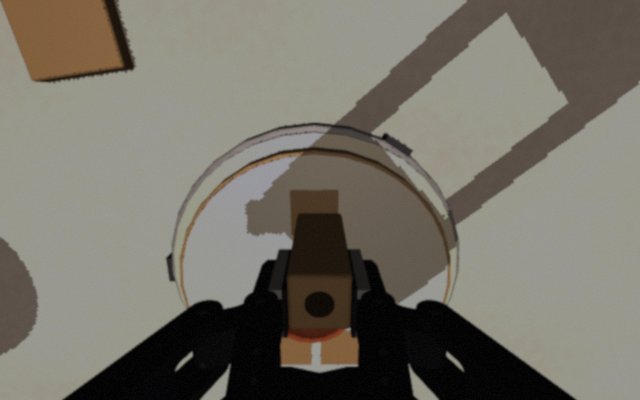

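View pics/s4.png

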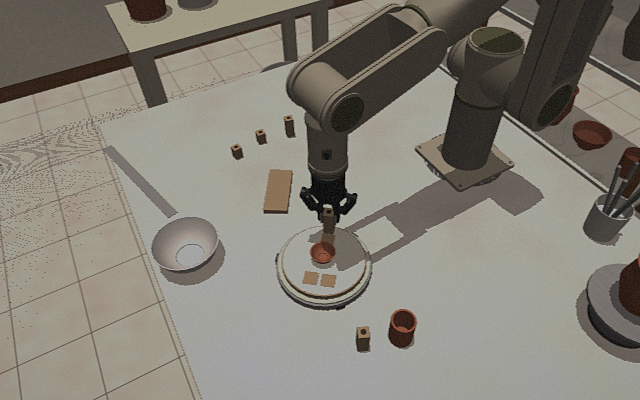

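```bash
python3 - <<'E'
from h import *
c=manip.get_calibration("wrist")
C=np.array([567.4,137.3]);a=np.radians(50.2);X=np.array([np.cos(a),np.sin(a)]);Y=np.array([-X[1],X[0]])
for n,px in dict(outL=(291,190),outR=(338,190),far=(318,150),left=(181,262),right=(449,262),pL=(282,363),pmidL=(311,363),pmidR=(322,363),pR=(358,363)).items():
    q=plane(c,px,.04)[:2]*1000-C; print(n,(q@X).round(1),(q@Y).round(1), "r",np.hypot(*q).round(1))
E
```

```text
outL -75.6 -18.3 r 77.8
outR -75.7 14.8 r 77.1
far -103.8 0.7 r 103.8
left -18.6 -103.1 r 104.8
right -18.9 100.1 r 101.8
pL 78.1 -29.9 r 83.6
pmidL 78.0 -5.2 r 78.2
pmidR 78.0 4.2 r 78.1
pR 78.0 34.9 r 85.4
```

servo_tool(moves=[[[-0.002,0.015,-0.0015],[0,0,0]],[[0,0.012,0],[0,0,0]],[[0,0.005,0],[0,0,0]],[[0,0,0],[0,0,0]],[[0,0,0],[0,0,0]]])

```text
t: 4.65
tool_pos: [0.5326, 0.0918, 0.1054]
eef_rot: [0.241, 0.665, -0.665, -0.24]
contact_force: [0.1, -0.2, 0.2]
finger_gap: 0.0253
```

servo_tool(moves=[[[0,0.003,0],[0,0,0]],[[0,0.002,0],[0,0,0]],[[0,0,0],[0,0,0]]])

```text
t: 5.03
tool_pos: [0.5322, 0.0918, 0.0999]
eef_rot: [-0.24, -0.665, 0.665, 0.24]
contact_force: [-0.2, -0.3, -0.2]
finger_gap: 0.0256
```

servo_tool(moves=[[[0,0.002,0],[0,0,0]],[[0,0,0],[0,0,0]],[[0,0,0],[0,0,0]]])

```text
t: 5.4
tool_pos: [0.5326, 0.0919, 0.0983]
eef_rot: [0.24, 0.665, -0.665, -0.24]
contact_force: [0.2, 0.2, -0.2]
finger_gap: 0.0254
```

```bash
python3 - <<'E'
from p import *
st()
for i in range(2):
    w=manip.capture("side")[:,:,::-1]; st()
cv2.imwrite("pics/si5.png",cv2.resize(w[100:220,260:410],None,fx=5,fy=5,interpolation=2))
E
```

```text
t5.40 tcp [532.6  91.9  98.3] yaw 140.3 down [ 0.001  0.    -1.   ] gap 25.4 F [ 0.2  0.2 -0.2] j5,6 [ 1.23 -2.37]
t5.45 tcp [532.5  91.8  98.3] yaw 140.3 down [ 0.  0. -1.] gap 25.5 F [ 1.  -0.1  0.6] j5,6 [ 1.23 -2.37]
t5.50 tcp [532.5  91.8  98.3] yaw 140.3 down [ 0.  0. -1.] gap 25.4 F [1.5 0.3 0.8] j5,6 [ 1.23 -2.37]
```

View pics/si5.png

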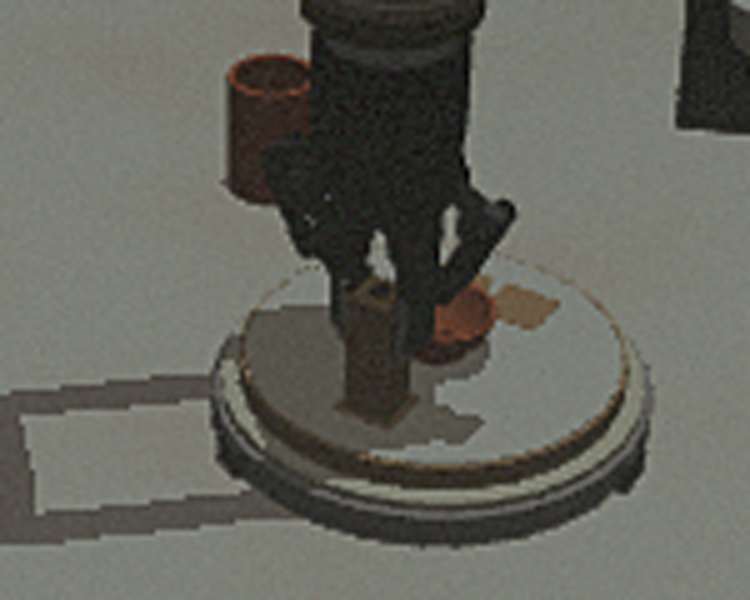

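servo_tool(moves=[[[0,0.001,0],[0,0,0]],[[0,0,0],[0,0,0]]])

```text
t: 5.75
tool_pos: [0.5326, 0.0919, 0.0982]
eef_rot: [0.241, 0.665, -0.665, -0.24]
contact_force: [-3.5, -0.5, 8.9]
finger_gap: 0.0257
```

servo_tool(moves=[[[0,0,0],[0,0,0]],[[0,0,0],[0,0,0]],[[0,-0.02,0],[0,0,0]],[[0,-0.05,0],[0,0,0]],[[0,-0.05,0],[0,0,0]],[[0,0,0],[0,0,0]]], jaw=0.7)

```text
t: 6.5
tool_pos: [0.5352, 0.0921, 0.2225]
eef_rot: [0.243, 0.666, -0.664, -0.237]
contact_force: [1.3, -0.6, 0.5]
finger_gap: 0.0594
```

```bash
python3 - <<'E'
from p import *
plan(598,361.5,140,155.9,6)
c=manip.get_calibration("wrist"); w=manip.capture("wrist")[:,:,::-1]
cv2.imwrite("pics/w6.png",w)
np.save("c6.npy",c,allow_pickle=True)
E
```

```text
t6.50 tcp [535.2  92.1 222.5] yaw 140.3 down [ 0.009  0.001 -1.   ] gap 59.4 F [ 1.3 -0.6  0.5] j5,6 [ 1.45 -2.37]
[[0.0207,0.0137,-0.0412],[0,-2.6,0]],[[0.0188,0.0137,-0.0421],[0,-2.6,0]],[[0.0168,0.0137,-0.0429],[0,-2.6,0]],[[0.0149,0.0137,-0.0436],[0,-2.6,0]],[[0.0129,0.0137,-0.0443],[0,-2.6,0]],[[0.0108,0.0137,-0.0448],[0,-2.6,0]],
```

View pics/w6.png

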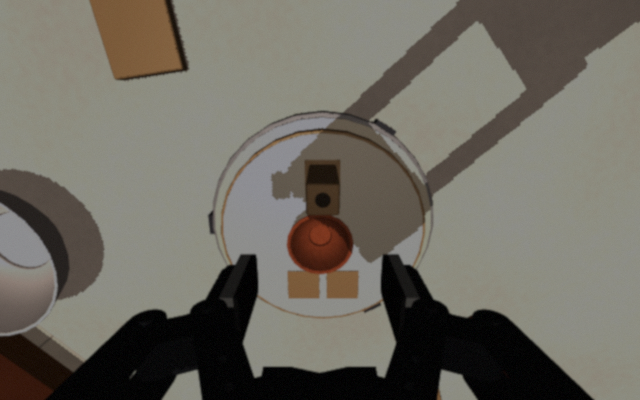

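```bash
python3 - <<'E'
from p import *
c=np.load("c6.npy",allow_pickle=True).item()
C=np.array([568.4,137.3]);a=np.radians(50.2);X=np.array([np.cos(a),np.sin(a)]);Y=np.array([-X[1],X[0]])
for n,px,z in [("bore",(323,200),.11),("p1",(304,284),.04),("p2",(342,284),.04),("left",(221,222),.04),("far",(323,129),.04),("near",(323,318),.04),("dish rim c",(320,242.5),.068)]:
    q=plane(c,px,z)[:2]*1000-C; print(n,(q@X).round(1),(q@Y).round(1))
plan(598,361.5,140,65.9,8)
E
```

```text
bore -59.9 -0.6
p1 59.8 -20.3
p2 59.6 20.9
left -12.6 -103.6
far -105.4 -0.4
near 104.2 0.5
dish rim c -3.7 -2.9
t6.55 tcp [533.8  91.9 219.5] yaw 140.3 down [ 0.005  0.    -1.   ] gap 59.5 F [ 0.4  0.4 -0.9] j5,6 [ 1.45 -2.37]
[[0.0154,0.0099,-0.0310],[0,9.3,0]],[[0.0202,0.0099,-0.0282],[0,9.3,0]],[[0.0245,0.0099,-0.0245],[0,9.3,0]],[[0.0281,0.0099,-0.0203],[0,9.3,0]],[[0.0310,0.0099,-0.0154],[0,9.3,0]],[[0.0331,0.0099,-0.0102],[0,9.3,0]],[[0.0343,0.0099,-0.0048],[0,9.3,0]],[[0.0346,0.0099,0.0008],[0,9.3,0]],
```

servo_tool(moves=[[[0.0154,0.01,-0.031],[0,9.3,0]],[[0.0202,0.01,-0.0282],[0,9.3,0]],[[0.0245,0.01,-0.0245],[0,9.3,0]],[[0.0281,0.01,-0.0203],[0,9.3,0]],[[0.031,0.01,-0.0154],[0,9.3,0]],[[0.0331,0.01,-0.0102],[0,9.3,0]],[[0.0343,0.01,-0.0048],[0,9.3,0]],[[0.0346,0.01,0.0008],[0,9.3,0]]])

```text
t: 7.55
tool_pos: [0.5957, 0.3619, 0.1341]
eef_rot: [-0.594, -0.382, 0.384, 0.595]
contact_force: [0.1, -0.5, -0.1]
finger_gap: 0.0598
```

servo_tool(moves=[[[0,0,0],[0,0,0]],[[0,0,0],[0,0,0]]])

```text
t: 7.8
tool_pos: [0.5958, 0.3606, 0.1353]
eef_rot: [0.593, 0.384, -0.386, -0.593]
contact_force: [-0.6, -0.7, 0.3]
finger_gap: 0.0597
```

```bash
python3 - <<'E'
from p import *
c=manip.get_calibration("wrist"); w=manip.capture("wrist")[:,:,::-1]
cv2.imwrite("pics/w7.png",w)
print(proj(c,[.598,.3615,.07]))
plan(598,361.5,55,65.9,2)
E
```

```text
[322.17085486 233.59699094]
t7.85 tcp [596.2 360.4 136.1] yaw 65.9 down [-0.001 -0.001 -1.   ] gap 59.7 F [-0.3 -0.1  0.5] j5,6 [ 1.37 -0.68]
[[0.0009,0.0406,-0.0006],[0,0.0,0]],[[0.0009,0.0406,-0.0006],[0,0.0,0]],
```

View pics/w7.png

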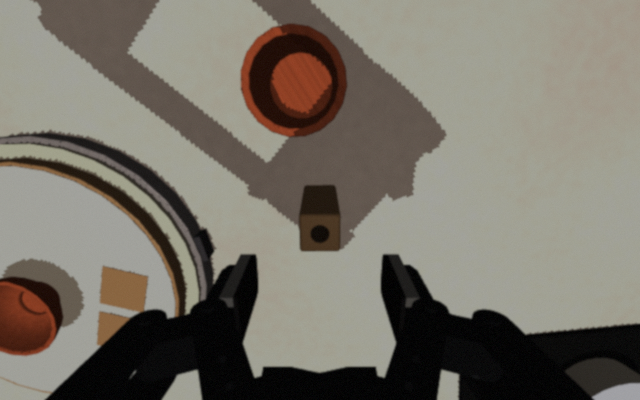

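servo_tool(moves=[[[0.001,0.041,-0.0005],[0,0,0]],[[0,0.0405,-0.0005],[0,0,0]],[[0,0,0],[0,0,0]],[[0,0,0],[0,0,0]]])

```text
t: 8.35
tool_pos: [0.5989, 0.3617, 0.0576]
eef_rot: [0.594, 0.385, -0.384, -0.593]
contact_force: [-0.0, 0.1, 1.7]
finger_gap: 0.0596
```

servo_tool(moves=[[[0,0,0],[0,0,0]],[[0,0,0],[0,0,0]],[[0,0,0],[0,0,0]],[[0,0,0],[0,0,0]]], jaw=0)

```text
t: 8.85
tool_pos: [0.5992, 0.3625, 0.0579]
eef_rot: [0.594, 0.386, -0.383, -0.593]
contact_force: [-0.2, -0.1, 6.8]
finger_gap: 0.0253
```

servo_tool(moves=[[[0,-0.025,0],[0,0,0]],[[0,-0.05,0],[0,0,0]],[[0,0,0],[0,0,0]],[[0,0,0],[0,0,0]]])

```text
t: 9.35
tool_pos: [0.598, 0.362, 0.1309]
eef_rot: [0.593, 0.385, -0.384, -0.593]
contact_force: [-0.1, 0.0, -0.8]
finger_gap: 0.0257
```

```bash
python3 - <<'E'
from p import *
c=manip.get_calibration("wrist"); w=manip.capture("wrist")[:,:,::-1]
cv2.imwrite("pics/w8.png",w)
C=np.array([568.4,137.3]);a=np.radians(50.2);X=np.array([np.cos(a),np.sin(a)]);Y=np.array([-X[1],X[0]])
T=C+60*X+21*Y; print(T, C+60*X-21*Y)
plan(T[0],T[1],140,50.2,4)
E
```

```text
[590.67262797 196.8393151 ] [622.94053596 169.95470773]
t9.40 tcp [597.3 361.6 129.5] yaw 65.9 down [-0.001 -0.001 -1.   ] gap 25.7 F [ 0.3  0.1 -1.6] j5,6 [ 1.36 -0.68]
[[-0.0383,-0.0026,-0.0153],[0,3.9,0]],[[-0.0371,-0.0026,-0.0179],[0,3.9,0]],[[-0.0358,-0.0026,-0.0204],[0,3.9,0]],[[-0.0343,-0.0026,-0.0228],[0,3.9,0]],
```

View pics/w8.png

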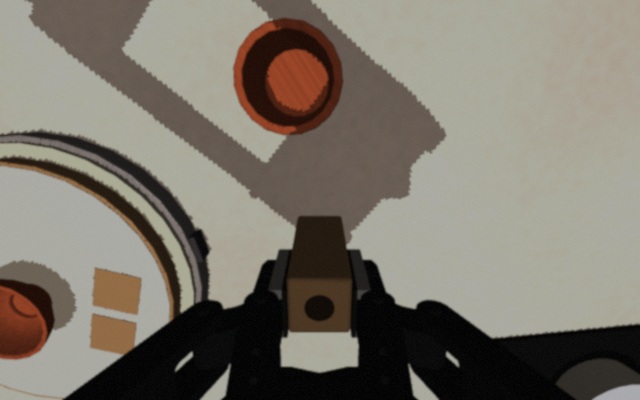

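servo_tool(moves=[[[-0.0383,-0.003,-0.0153],[0,3.9,0]],[[-0.0371,-0.003,-0.018],[0,3.9,0]],[[-0.0358,-0.003,-0.0204],[0,3.9,0]],[[-0.0343,-0.003,-0.0235],[0,3.9,0]],[[0,0,0],[0,0,0]],[[0,0,0],[0,0,0]],[[0,0,0],[0,0,0]]])

```text
t: 10.28
tool_pos: [0.5915, 0.1977, 0.1418]
eef_rot: [-0.64, -0.3, 0.301, 0.64]
contact_force: [0.1, 0.2, -1.5]
finger_gap: 0.0252
```

```bash
python3 - <<'E'
from p import *
plan(591.7,196,101,50.2,4)
E
```

```text
t10.28 tcp [591.5 197.7 141.8] yaw 50.3 down [-0.001 -0.    -1.   ] gap 25.2 F [ 0.1  0.2 -1.5] j5,6 [ 1.34 -0.64]
[[-0.0003,0.0102,-0.0003],[0,0.0,0]],[[-0.0003,0.0102,-0.0003],[0,0.0,0]],[[-0.0003,0.0102,-0.0003],[0,0.0,0]],[[-0.0003,0.0102,-0.0003],[0,0.0,0]],
```

servo_tool(moves=[[[-0.001,0.015,-0.001],[0,0,0]],[[0,0.015,0],[0,0,0]],[[0,0.011,0],[0,0,0]],[[0,0,0],[0,0,0]],[[0,0,0],[0,0,0]],[[0,0,0],[0,0,0]]])

```text
t: 11.02
tool_pos: [0.5927, 0.1954, 0.1024]
eef_rot: [0.64, 0.301, -0.3, -0.64]
contact_force: [-1.2, -0.9, -0.3]
finger_gap: 0.0255
```

```bash
python3 - <<'E'
from p import *
st()
w=manip.capture("scene")[:,:,::-1]
cv2.imwrite("pics/sc9.png",cv2.resize(w[190:330,250:390],None,fx=4,fy=4,interpolation=2)); st()
E
```

```text
t11.03 tcp [592.7 195.4 102.4] yaw 50.3 down [ 0.001  0.    -1.   ] gap 25.5 F [-1.2 -0.9 -0.3] j5,6 [ 1.27 -0.64]
t11.07 tcp [592.7 195.4 102.4] yaw 50.3 down [ 0.001  0.    -1.   ] gap 25.4 F [ 0.3 -0.3 -1.4] j5,6 [ 1.27 -0.64]
```

View pics/sc9.png

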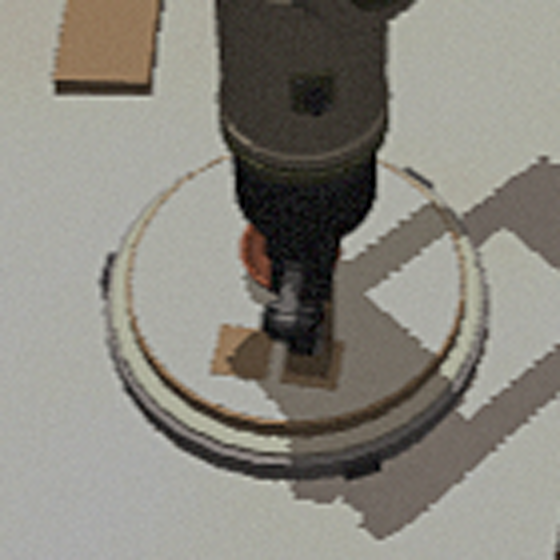

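servo_tool(moves=[[[0,0.003,0],[0,0,0]],[[0,0.0015,0],[0,0,0]],[[0,0,0],[0,0,0]],[[0,0,0],[0,0,0]]])

```text
t: 11.58
tool_pos: [0.5924, 0.1954, 0.0978]
eef_rot: [0.64, 0.301, -0.3, -0.64]
contact_force: [-3.1, -0.6, 5.5]
finger_gap: 0.0256
```

servo_tool(moves=[[[0,0.001,0],[0,0,0]],[[0,0,0],[0,0,0]],[[0,0,0],[0,0,0]]])

```text
t: 11.95
tool_pos: [0.5925, 0.1954, 0.0978]
eef_rot: [0.64, 0.301, -0.3, -0.64]
contact_force: [-5.8, -1.0, 11.9]
finger_gap: 0.0256
```

Contact felt (12 N). Release and rise.

servo_tool(moves=[[[0,0,0],[0,0,0]],[[0,0,0],[0,0,0]],[[0,-0.02,0],[0,0,0]],[[0,-0.05,0],[0,0,0]],[[0,-0.05,0],[0,0,0]],[[0,0,0],[0,0,0]],[[0,0,0],[0,0,0]]], jaw=0.7)

```text
t: 12.82
tool_pos: [0.5924, 0.1954, 0.2171]
eef_rot: [0.64, 0.301, -0.3, -0.64]
contact_force: [-0.5, -0.4, -1.0]
finger_gap: 0.06
```

```bash
python3 - <<'E'
from p import *
c=manip.get_calibration("wrist"); w=manip.capture("wrist")[:,:,::-1]
cv2.imwrite("pics/w10.png",w)
plan(413.3,-366.3,160,77,12)
E
```

```text
t12.88 tcp [591.7 195.2 215.6] yaw 50.3 down [-0.001 -0.    -1.   ] gap 59.6 F [-0.1 -0.5 -0.6] j5,6 [ 1.46 -0.64]
[[-0.0455,0.0046,-0.0185],[0,-2.2,0]],[[-0.0462,0.0046,-0.0167],[0,-2.2,0]],[[-0.0468,0.0046,-0.0149],[0,-2.2,0]],[[-0.0473,0.0046,-0.0131],[0,-2.2,0]],[[-0.0478,0.0046,-0.0112],[0,-2.2,0]],[[-0.0482,0.0046,-0.0093],[0,-2.2,0]],[[-0.0485,0.0046,-0.0075],[0,-2.2,0]],[[-0.0488,0.0046,-0.0056],[0,-2.2,0]],[[-0.0490,0.0046,-0.0037],[0,-2.2,0]],[[-0.0491,0.0046,-0.0018],[0,-2.2,0]],[[-0.0491,0.0046,0.0001],[0,-2.2,0]],[[-0.0491,0.0046,0.0021],[0,-2.2,0]],
```

View pics/w10.png

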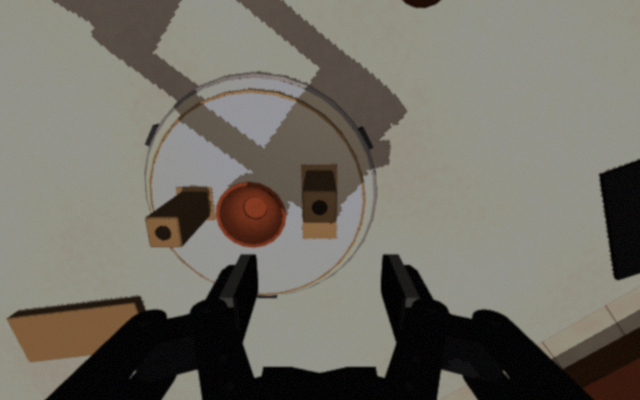

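servo_tool(moves=[[[-0.0455,0,-0.0185],[0,-2.2,0]],[[-0.0462,0,-0.0167],[0,-2.2,0]],[[-0.0468,0,-0.0149],[0,-2.2,0]],[[-0.0473,0,-0.0131],[0,-2.2,0]],[[-0.0478,0.005,-0.0112],[0,-2.2,0]],[[-0.0482,0.01,-0.0093],[0,-2.2,0]],[[-0.0485,0.01,-0.0075],[0,-2.2,0]],[[-0.0488,0.01,-0.0056],[0,-2.2,0]]])

```text
t: 13.88
tool_pos: [0.471, -0.1798, 0.1792]
eef_rot: [-0.586, -0.395, 0.396, 0.587]
contact_force: [-0.1, -0.9, 0.2]
finger_gap: 0.0599
```

servo_tool(moves=[[[-0.049,0.01,-0.0037],[0,-2.2,0]],[[-0.0491,0.01,-0.0018],[0,-2.2,0]],[[-0.0491,0.01,0.0001],[0,-2.2,0]],[[-0.0491,0.01,0.002],[0,-2.2,0]],[[0,0,0],[0,0,0]],[[0,0,0],[0,0,0]]])

```text
t: 14.62
tool_pos: [0.4117, -0.3651, 0.1397]
eef_rot: [-0.554, -0.438, 0.438, 0.556]
contact_force: [0.3, -0.2, -0.6]
finger_gap: 0.0598
```

```bash
python3 - <<'E'
from p import *
c=manip.get_calibration("wrist"); w=manip.capture("wrist")[:,:,::-1]
cv2.imwrite("pics/w11.png",w)
print(proj(c,[.4133,-.3663,.07]))
plan(413.3,-366.3,56,77,2)
np.save("c6.npy",c,allow_pickle=True)
E
```

```text
[317.53572783 231.08953371]
t14.68 tcp [ 412.2 -364.8  140.2] yaw 76.7 down [-0.001  0.002 -1.   ] gap 59.7 F [0.2 0.  0.2] j5,6 [ 1.31 -2.16]
[[-0.0006,0.0421,-0.0007],[0,-0.2,0]],[[-0.0006,0.0421,-0.0007],[0,-0.2,0]],
```

View pics/w11.png

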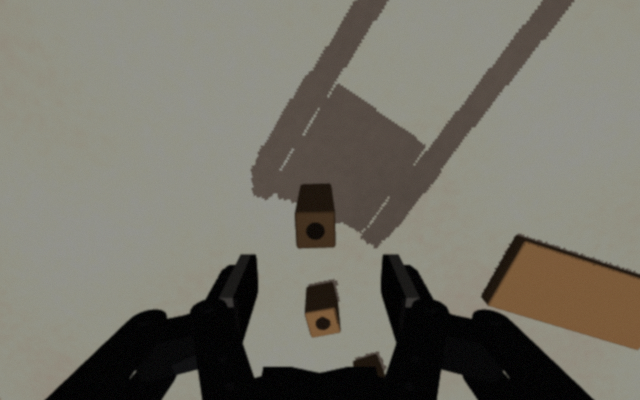

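servo_tool(moves=[[[-0.001,0.042,-0.001],[0,0,0]],[[-0.001,0.042,0],[0,0,0]],[[0,0,0],[0,0,0]],[[0,0,0],[0,0,0]]])

```text
t: 15.18
tool_pos: [0.4139, -0.368, 0.0586]
eef_rot: [0.555, 0.439, -0.439, -0.554]
contact_force: [0.4, -0.6, 0.2]
finger_gap: 0.0597
```

servo_tool(moves=[[[0,0,0],[0,0,0]],[[0,0,0],[0,0,0]],[[0,0,0],[0,0,0]],[[0,0,0],[0,0,0]]], jaw=0)

```text
t: 15.68
tool_pos: [0.4139, -0.369, 0.0591]
eef_rot: [0.556, 0.439, -0.438, -0.554]
contact_force: [-0.0, 2.2, 7.5]
finger_gap: 0.0258
```

servo_tool(moves=[[[0,-0.03,0],[0,0,0]],[[0,-0.06,0],[0,0,0]],[[0,-0.04,0],[0,0,0]],[[0,0,0],[0,0,0]],[[0,0,0],[0,0,0]]])

```text
t: 16.3
tool_pos: [0.4127, -0.3679, 0.1868]
eef_rot: [-0.555, -0.439, 0.439, 0.555]
contact_force: [0.5, -0.6, -2.3]
finger_gap: 0.0256
```

```bash
python3 - <<'E'
from p import *
c=manip.get_calibration("wrist"); w=manip.capture("wrist")[:,:,::-1]
cv2.imwrite("pics/w12.png",w)
plan(623.7,169.3,185,50.2,12)
E
```

```text
t16.35 tcp [ 412.3 -367.5  185.8] yaw 76.7 down [-0.001  0.002 -1.   ] gap 25.7 F [-1.   0.8 -1.5] j5,6 [ 1.4  -2.16]
[[0.0476,0.0001,-0.0068],[0,2.2,0]],[[0.0478,0.0001,-0.0050],[0,2.2,0]],[[0.0480,0.0001,-0.0031],[0,2.2,0]],[[0.0481,0.0001,-0.0013],[0,2.2,0]],[[0.0481,0.0001,0.0006],[0,2.2,0]],[[0.0480,0.0001,0.0024],[0,2.2,0]],[[0.0479,0.0001,0.0043],[0,2.2,0]],[[0.0477,0.0001,0.0061],[0,2.2,0]],[[0.0474,0.0001,0.0079],[0,2.2,0]],[[0.0471,0.0001,0.0097],[0,2.2,0]],[[0.0467,0.0001,0.0115],[0,2.2,0]],[[0.0462,0.0001,0.0133],[0,2.2,0]],
```

View pics/w12.png

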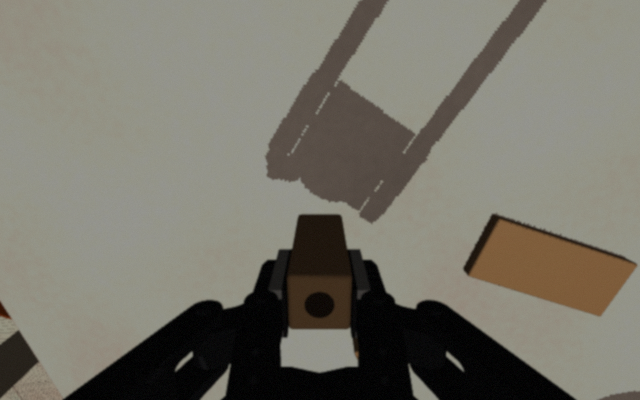

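servo_tool(moves=[[[0.0476,0,-0.0068],[0,2.2,0]],[[0.0478,0,-0.005],[0,2.2,0]],[[0.048,0,-0.003],[0,2.2,0]],[[0.0481,0,-0.0013],[0,2.2,0]],[[0.0481,0,0.0006],[0,2.2,0]],[[0.048,0,0.0024],[0,2.2,0]],[[0.0479,0,0.0043],[0,2.2,0]],[[0.0477,0,0.006],[0,2.2,0]]])

```text
t: 17.35
tool_pos: [0.5528, -0.0084, 0.1849]
eef_rot: [-0.615, -0.347, 0.349, 0.616]
contact_force: [0.6, -0.2, -0.3]
finger_gap: 0.025
```

servo_tool(moves=[[[0.0474,0,0.008],[0,2.2,0]],[[0.0471,0,0.0097],[0,2.2,0]],[[0.0467,0,0.0115],[0,2.2,0]],[[0.0462,0,0.0123],[0,2.2,0]],[[0,0,0],[0,0,0]],[[0,0,0],[0,0,0]],[[0,0,0],[0,0,0]]])

```text
t: 18.23
tool_pos: [0.6242, 0.1671, 0.1863]
eef_rot: [-0.64, -0.299, 0.301, 0.64]
contact_force: [0.6, -0.5, -0.8]
finger_gap: 0.0254
```

```bash
python3 - <<'E'
from p import *
plan(624.5,168.7,103,50.2,1)
E
```

```text
t18.23 tcp [624.2 167.1 186.3] yaw 50.2 down [-0.002 -0.001 -1.   ] gap 25.4 F [ 0.6 -0.5 -0.8] j5,6 [ 1.42 -0.69]
[[0.0014,0.0833,0.0008],[0,0.0,0]],
```

servo_tool(moves=[[[0.001,0.03,0.0005],[0,0,0]],[[0,0.03,0],[0,0,0]],[[0,0.02,0],[0,0,0]],[[0,0,0],[0,0,0]],[[0,0,0],[0,0,0]],[[0,0,0],[0,0,0]]])

```text
t: 18.98
tool_pos: [0.6262, 0.1695, 0.109]
eef_rot: [0.64, 0.301, -0.299, -0.64]
contact_force: [0.3, -0.3, -0.9]
finger_gap: 0.0253
```

```bash
python3 - <<'E'
from p import *
st()
w=manip.capture("scene")[:,:,::-1]
cv2.imwrite("pics/sc13.png",cv2.resize(w[190:330,250:390],None,fx=4,fy=4,interpolation=2)); st()
w=manip.capture("wrist")[:,:,::-1]
cv2.imwrite("pics/w13.png",w)
E
```

```text
t18.98 tcp [626.2 169.5 109. ] yaw 50.3 down [ 0.003  0.001 -1.   ] gap 25.3 F [ 0.3 -0.3 -0.9] j5,6 [ 1.29 -0.69]
t19.02 tcp [626.  169.6 108.8] yaw 50.3 down [ 0.002  0.    -1.   ] gap 25.4 F [ 0.5 -0.5 -1. ] j5,6 [ 1.29 -0.69]
```

View pics/sc13.png

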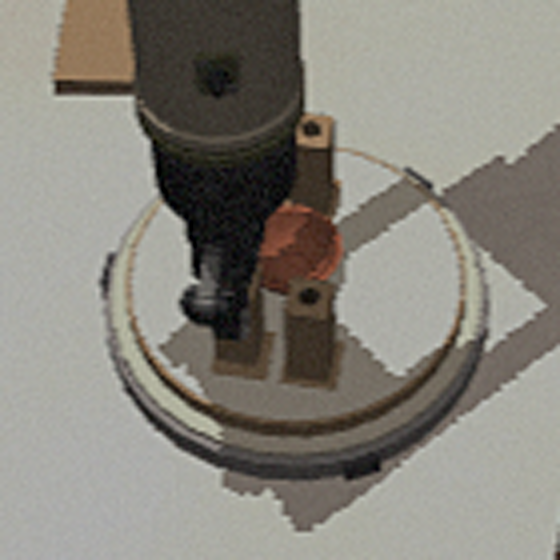

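View pics/w13.png

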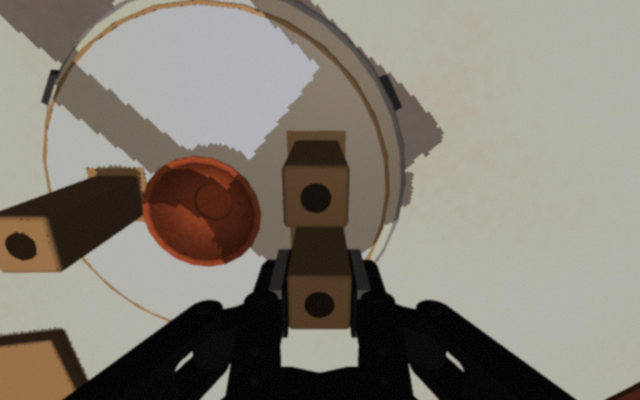

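```bash
python3 - <<'E'
from p import *
c=manip.get_calibration("wrist")
C=np.array([568.4,137.3]);a=np.radians(50.2);X=np.array([np.cos(a),np.sin(a)]);Y=np.array([-X[1],X[0]])
p,_=st()
for n,px,z in [("held",(319,304),p[2]+.011),("placed",(315,197),.11),("single",(21,245),.11)]:
    q=plane(c,px,z)[:2]*1000-C; print(n,(q@X).round(1),(q@Y).round(1))
q=p[:2]*1000-C; print(q@X,q@Y)
E
```

```text
t19.07 tcp [625.9 169.6 108.5] yaw 50.3 down [ 0.002  0.    -1.   ] gap 25.4 F [ 0.6 -0.4 -0.2] j5,6 [ 1.29 -0.69]
held 61.3 -21.9
placed 59.7 20.2
single -60.3 -0.4
61.581869717082746 -23.483882473639873
```

Held prop at (61.3, −21.9) mm in the hearth frame, placed ones on their marks. Nudge 1 mm and lower.

servo_tool(moves=[[[-0.001,0.004,0.0005],[0,0,0]],[[0,0.003,0],[0,0,0]],[[0,0.0015,0],[0,0,0]],[[0,0,0],[0,0,0]],[[0,0,0],[0,0,0]],[[0,0,0],[0,0,0]]])

```text
t: 19.82
tool_pos: [0.624, 0.169, 0.0991]
eef_rot: [-0.64, -0.3, 0.3, 0.64]
contact_force: [-3.2, 0.0, 5.3]
finger_gap: 0.0253
```

servo_tool(moves=[[[0,0.0015,0],[0,0,0]],[[0,0,0],[0,0,0]],[[0,0,0],[0,0,0]]])

```text
t: 20.2
tool_pos: [0.6244, 0.169, 0.099]
eef_rot: [0.64, 0.301, -0.3, -0.64]
contact_force: [-6.8, -1.0, 13.8]
finger_gap: 0.0257
```

servo_tool(moves=[[[0,0,0],[0,0,0]],[[0,0,0],[0,0,0]],[[0,-0.02,0],[0,0,0]],[[0,-0.05,0],[0,0,0]],[[0,-0.05,0],[0,0,0]],[[0,0,0],[0,0,0]],[[0,0,0],[0,0,0]]], jaw=0.7)

```text
t: 21.08
tool_pos: [0.6243, 0.169, 0.2181]
eef_rot: [0.64, 0.301, -0.3, -0.64]
contact_force: [0.1, -0.4, -0.8]
finger_gap: 0.0596
```

```bash
python3 - <<'E'
from p import *
w=manip.capture("wrist")[:,:,::-1]
cv2.imwrite("pics/w14.png",w)
plan(557,-153,200,-31.5,8)
E
```

```text
t21.12 tcp [623.6 168.9 216.5] yaw 50.3 down [-0.001 -0.    -1.   ] gap 59.8 F [-0.4  0.2 -1. ] j5,6 [ 1.48 -0.69]
[[-0.0363,0.0021,-0.0193],[0,10.2,0]],[[-0.0323,0.0021,-0.0254],[0,10.2,0]],[[-0.0272,0.0021,-0.0308],[0,10.2,0]],[[-0.0213,0.0021,-0.0351],[0,10.2,0]],[[-0.0148,0.0021,-0.0383],[0,10.2,0]],[[-0.0077,0.0021,-0.0404],[0,10.2,0]],[[-0.0004,0.0021,-0.0411],[0,10.2,0]],[[0.0068,0.0021,-0.0405],[0,10.2,0]],
```

View pics/w14.png

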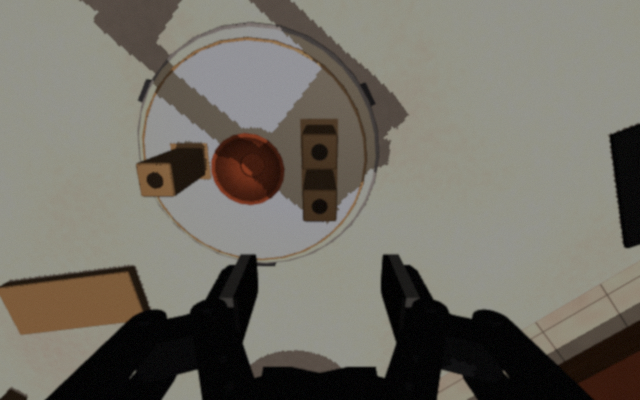

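All three props stand on their patches (bores at (155,180), (320,152), (320,206) px), dish undisturbed. On to the shelf.

servo_tool(moves=[[[-0.0363,0,-0.0193],[0,10.2,0]],[[-0.0323,0,-0.0254],[0,10.2,0]],[[-0.0272,0,-0.0308],[0,10.2,0]],[[-0.0213,0,-0.0351],[0,10.2,0]],[[-0.0148,0,-0.0383],[0,10.2,0]],[[-0.0077,0.005,-0.0404],[0,10.2,0]],[[-0.0004,0.01,-0.0411],[0,10.2,0]],[[0.0068,0.01,-0.0405],[0,10.2,0]]], jaw=1)

```text
t: 22.12
tool_pos: [0.5564, -0.1539, 0.19]
eef_rot: [-0.68, 0.194, -0.192, 0.68]
contact_force: [0.2, -0.6, -0.5]
finger_gap: 0.0853
```

servo_tool(moves=[[[0,0,0],[0,0,0]],[[0,0,0],[0,0,0]]])

```text
t: 22.38
tool_pos: [0.5572, -0.1525, 0.191]
eef_rot: [-0.681, 0.191, -0.19, 0.681]
contact_force: [0.1, -0.6, 0.3]
finger_gap: 0.0856
```

```bash
python3 - <<'E'
from p import *
st()
c=manip.get_calibration("wrist");w=manip.capture("wrist")[:,:,::-1]
cv2.imwrite("pics/w15.png",w)
np.save("c6.npy",c,allow_pickle=True)
E
```

```text
t22.38 tcp [ 557.2 -152.5  191. ] yaw -31.3 down [-0.002  0.001 -1.   ] gap 85.6 F [ 0.1 -0.6  0.3] j5,6 [1.41 0.19]
```

View pics/w15.png

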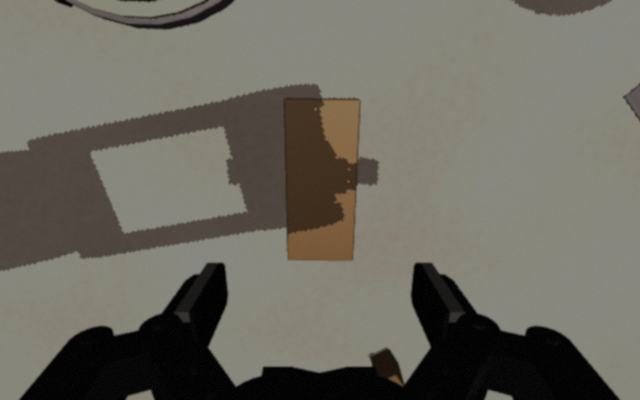

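```bash
python3 - <<'E'
from p import *
c=np.load("c6.npy",allow_pickle=True).item()
P=np.array([plane(c,px,.015)[:2]*1000 for px in [(284,98.5),(359.5,98.5),(353.5,261),(288.5,261)]])
print(P.round(1),P.mean(0), [np.linalg.norm(P[i]-P[(i+1)%4]).round(1) for i in range(4)])
d=(P[0]+P[1]-P[2]-P[3]);print(np.degrees(np.arctan2(d[1],d[0])))
# finger tip pad pixel: predict tips at given dz
p,_=st()
for dz in (22,16,10): print(dz,[proj(c,p+R.from_quat(manip.observe()["eef_rot"]).as_matrix()@np.array([sx*.0428,dz/1000,0])).round(0) for sx in (-1,1)])
plan(P.mean(0)[0],P.mean(0)[1],60,-31.3,3)
E
```

```text
[[ 570.   -70.4]
 [ 626.5 -104.8]
 [ 543.5 -241.6]
 [ 486.  -206.8]] [ 556.49773307 -155.88116397] [np.float64(66.2), np.float64(160.1), np.float64(67.2), np.float64(160.2)]
58.567314458426424
t22.43 tcp [ 557.6 -152.1  191.4] yaw -31.2 down [-0.001  0.001 -1.   ] gap 85.7 F [ 0.2  0.6 -0.7] j5,6 [1.41 0.19]
22 [array([235., 264.]), array([407., 264.])]
16 [array([232., 270.]), array([410., 270.])]
10 [array([228., 277.]), array([413., 277.])]
t22.43 tcp [ 557.6 -152.1  191.4] yaw -31.2 down [-0.001  0.001 -1.   ] gap 85.7 F [ 0.2  0.6 -0.7] j5,6 [1.41 0.19]
[[0.0003,0.0438,-0.0013],[0,0.0,0]],[[0.0003,0.0438,-0.0013],[0,0.0,0]],[[0.0003,0.0438,-0.0013],[0,0.0,0]],
```

```bash
python3 - <<'E'
from p import *
c=np.load("c6.npy",allow_pickle=True).item()
p,_=st();M=R.from_quat(manip.observe()["eef_rot"]).as_matrix()
for dz in (22,16,9): print(dz,[proj(c,p+M@np.array([.0428,dz/1000,z])).round(0) for z in (.011,-.011)])
E
python3 -c "
import cv2;a=cv2.imread('pics/w15.png')[230:400,160:330];cv2.imwrite('pics/w15b.png',cv2.resize(cv2.convertScaleAbs(a,alpha=2.5,beta=20),None,fx=4,fy=3.5))"
```

```text
t22.43 tcp [ 557.6 -152.1  191.4] yaw -31.2 down [-0.001  0.001 -1.   ] gap 85.7 F [ 0.2  0.6 -0.7] j5,6 [1.41 0.19]
22 [array([409., 244.]), array([405., 283.])]
16 [array([412., 250.]), array([408., 290.])]
9 [array([416., 257.]), array([412., 299.])]
```

View pics/w15b.png

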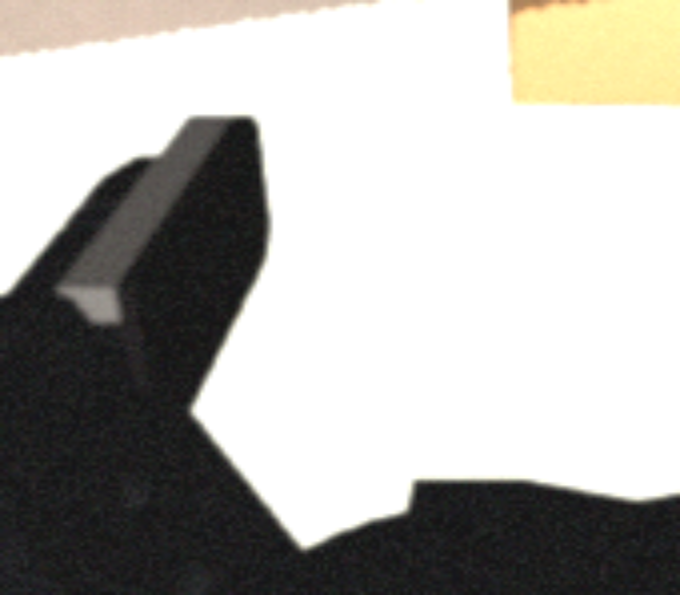

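servo_tool(moves=[[[0,0.045,-0.002],[0,0,0]],[[0,0.045,-0.001],[0,0,0]],[[0,0.04,0],[0,0,0]],[[0,0.02,0],[0,0,0]],[[0,0,0],[0,0,0]],[[0,0,0],[0,0,0]],[[0,0,0],[0,0,0]]])

```text
t: 23.3
tool_pos: [0.5578, -0.1561, 0.0443]
eef_rot: [0.681, -0.19, 0.192, -0.681]
contact_force: [-0.5, 0.1, -0.2]
finger_gap: 0.0854
```

```bash
python3 - <<'E'
from p import *
plan(556.5,-154.6,17,-31.4,1)
cv2.imwrite("pics/w16.png",manip.capture("wrist")[:,:,::-1])
E
```

```text
t23.30 tcp [ 557.8 -156.1   44.3] yaw -31.3 down [ 0.003 -0.001 -1.   ] gap 85.4 F [-0.5  0.1 -0.2] j5,6 [1.14 0.19]
[[-0.0019,0.0273,0.0006],[0,0.1,0]],
```

View pics/w16.png

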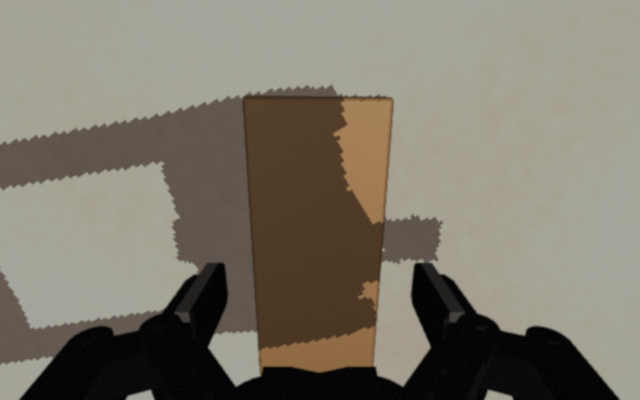

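Shelf lies centred between the fingers (edges at x ≈ 255 and 380 px, fingers 224 and 414). Descend.

servo_tool(moves=[[[-0.001,0.015,0],[0,0,0]],[[0,0.01,0],[0,0,0]],[[0,0.003,0],[0,0,0]],[[0,0,0],[0,0,0]],[[0,0,0],[0,0,0]],[[0,0,0],[0,0,0]]])

```text
t: 24.1
tool_pos: [0.5558, -0.1552, 0.0145]
eef_rot: [0.681, -0.191, 0.191, -0.681]
contact_force: [0.8, -0.4, -0.0]
finger_gap: 0.0855
```

servo_tool(moves=[[[0,0,0],[0,0,0]],[[0,0,0],[0,0,0]],[[0,0,0],[0,0,0]],[[0,0,0],[0,0,0]]], jaw=0, newtons=60)

```text
t: 24.6
tool_pos: [0.5567, -0.1556, 0.0155]
eef_rot: [0.681, -0.19, 0.192, -0.681]
contact_force: [0.8, -0.5, 6.5]
finger_gap: 0.0669
```

```bash
python3 - <<'E'
from p import *
st()
cv2.imwrite("pics/w17.png",manip.capture("wrist")[:,:,::-1])
E
```

```text
t24.60 tcp [ 556.7 -155.6   15.5] yaw -31.3 down [ 0.003 -0.001 -1.   ] gap 66.9 F [ 0.8 -0.5  6.5] j5,6 [1.09 0.19]
```

View pics/w17.png

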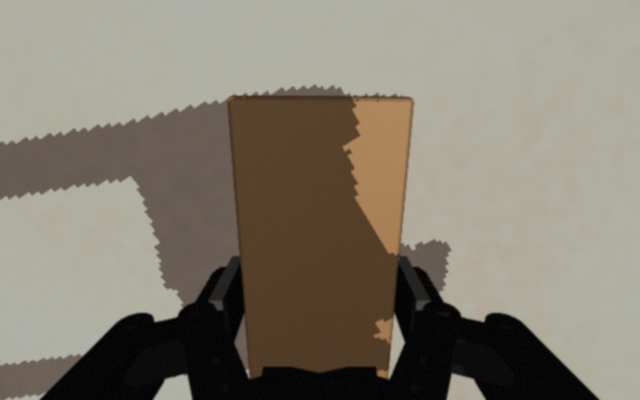

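servo_tool(moves=[[[0,-0.01,0],[0,0,0]],[[0,-0.02,0],[0,0,0]],[[0,-0.04,0],[0,0,0]],[[0,-0.05,0],[0,0,0]],[[0,-0.05,0],[0,0,0]],[[0,0,0],[0,0,0]],[[0,0,0],[0,0,0]]])

```text
t: 25.52
tool_pos: [0.555, -0.1549, 0.1841]
eef_rot: [-0.681, 0.191, -0.191, 0.681]
contact_force: [-0.8, 0.4, -5.5]
finger_gap: 0.0666
```

```bash
python3 - <<'E'
from p import *
p,_=st()
c=manip.get_calibration("wrist")
w=manip.capture("wrist")[:,:,::-1]
cv2.imwrite("pics/w18.png",w)
M=R.from_quat(manip.observe()["eef_rot"]).as_matrix()
q=plane(c,(321,97),p[2]-.0005)-p; print((M.T@q*1000).round(1))
plan(568.4,137.3,185,-39.8,8)
E
```

```text
t25.52 tcp [ 555.  -154.9  184.1] yaw -31.3 down [-0.  0. -1.] gap 66.6 F [-0.8  0.4 -5.5] j5,6 [1.39 0.19]
[ 0.1  0.5 79.9]
t25.57 tcp [ 554.4 -154.7  182.8] yaw -31.3 down [-0.002  0.001 -1.   ] gap 66.2 F [-0.5 -0.6 -3.7] j5,6 [1.39 0.19]
[[-0.0175,-0.0003,0.0321],[0,1.1,0]],[[-0.0181,-0.0003,0.0318],[0,1.1,0]],[[-0.0187,-0.0003,0.0314],[0,1.1,0]],[[-0.0192,-0.0003,0.0311],[0,1.1,0]],[[-0.0198,-0.0003,0.0307],[0,1.1,0]],[[-0.0204,-0.0003,0.0303],[0,1.1,0]],[[-0.0209,-0.0003,0.0300],[0,1.1,0]],[[-0.0215,-0.0003,0.0296],[0,1.1,0]],
```

View pics/w18.png

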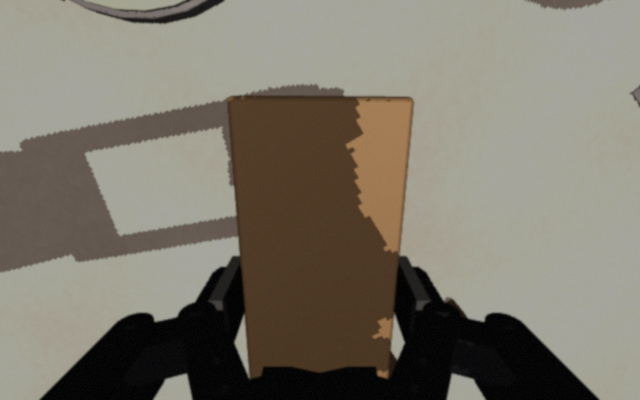

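servo_tool(moves=[[[-0.0175,0,0.0321],[0,1.1,0]],[[-0.018,0,0.0318],[0,1.1,0]],[[-0.0187,0,0.0314],[0,1.1,0]],[[-0.0192,0,0.031],[0,1.1,0]],[[-0.0198,0,0.0307],[0,1.1,0]],[[-0.0204,0,0.0303],[0,1.1,0]],[[-0.021,0,0.03],[0,1.1,0]],[[-0.0215,0,0.0296],[0,1.1,0]]])

```text
t: 26.58
tool_pos: [0.5686, 0.1379, 0.1815]
eef_rot: [0.665, -0.244, 0.242, -0.663]
contact_force: [0.7, -0.5, -3.1]
finger_gap: 0.0662
```

servo_tool(moves=[[[0,0,0],[0,0,0]],[[0,0,0],[0,0,0]],[[0,0,0],[0,0,0]]])

```text
t: 26.95
tool_pos: [0.5697, 0.1359, 0.1832]
eef_rot: [0.664, -0.243, 0.242, -0.664]
contact_force: [-0.0, -0.2, -3.5]
finger_gap: 0.0664
```

```bash
python3 - <<'E'
from p import *
plan(568.4,137.3,135,-39.8,1)
E
```

```text
t26.95 tcp [569.7 135.9 183.2] yaw -40.2 down [-0.002 -0.001 -1.   ] gap 66.4 F [-0.  -0.2 -3.5] j5,6 [1.4  0.85]
[[-0.0019,0.0482,0.0002],[0,-0.4,0]],
```

servo_tool(moves=[[[-0.0015,0.02,0.0005],[0,-0.4,0]],[[0,0.02,0],[0,0,0]],[[0,0.01,0],[0,0,0]],[[0,0,0],[0,0,0]],[[0,0,0],[0,0,0]],[[0,0,0],[0,0,0]]])

```text
t: 27.7
tool_pos: [0.57, 0.1384, 0.1351]
eef_rot: [-0.665, 0.24, -0.241, 0.665]
contact_force: [1.0, -0.2, -3.2]
finger_gap: 0.0664
```

```bash
python3 - <<'E'
from p import *
plan(568.4,137.3,126,-39.8,1)
w=manip.capture("scene")[:,:,::-1]; v=manip.capture("side")[:,:,::-1]
cv2.imwrite("pics/sc19.png",np.hstack([cv2.resize(w[180:320,250:390],None,fx=2.8,fy=2.8,interpolation=2),cv2.resize(v[80:220,275:415],None,fx=2.8,fy=2.8,interpolation=2)]))
E
```

```text
t27.70 tcp [570.  138.4 135.1] yaw -39.7 down [ 0.002  0.    -1.   ] gap 66.4 F [ 1.  -0.2 -3.2] j5,6 [1.31 0.84]
[[-0.0005,0.0091,-0.0019],[0,0.1,0]],
```

View pics/sc19.png

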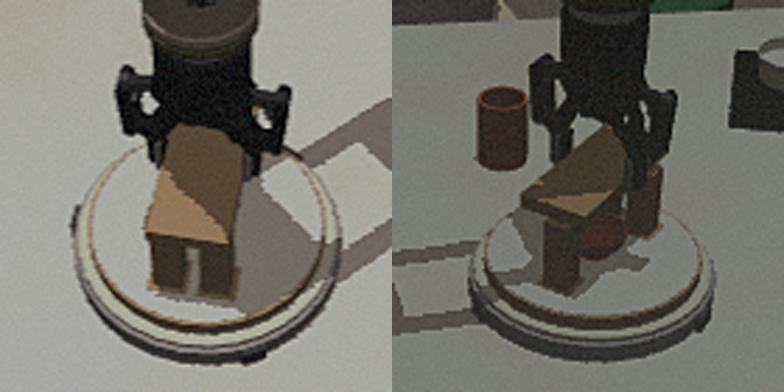

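Aligned over the props. Lower in small steps watching force.

servo_tool(moves=[[[0,0.004,-0.001],[0,0,0]],[[0,0.002,0],[0,0,0]],[[0,0,0],[0,0,0]],[[0,0,0],[0,0,0]]])

```text
t: 28.3
tool_pos: [0.5686, 0.1375, 0.1281]
eef_rot: [0.665, -0.24, 0.24, -0.665]
contact_force: [-0.6, -1.3, -3.5]
finger_gap: 0.0665
```

servo_tool(moves=[[[0,0.002,0],[0,0,0]],[[0,0,0],[0,0,0]],[[0,0,0],[0,0,0]]])

```text
t: 28.68
tool_pos: [0.5686, 0.1375, 0.1261]
eef_rot: [0.665, -0.24, 0.24, -0.665]
contact_force: [0.7, 0.5, -2.7]
finger_gap: 0.0664
```

servo_tool(moves=[[[0,0.0015,0],[0,0,0]],[[0,0,0],[0,0,0]],[[0,0,0],[0,0,0]]])

```text
t: 29.05
tool_pos: [0.569, 0.1376, 0.1254]
eef_rot: [-0.665, 0.24, -0.241, 0.665]
contact_force: [-2.6, 0.1, 5.1]
finger_gap: 0.0665
```

servo_tool(moves=[[[0,0,0],[0,0,0]],[[0,0,0],[0,0,0]],[[0,0,0],[0,0,0]],[[0,-0.02,0],[0,0,0]],[[0,-0.04,0],[0,0,0]],[[0,-0.05,0],[0,0,0]],[[0,-0.03,0],[0,0,0]],[[0,0,0],[0,0,0]]], jaw=1)

```text
t: 30.05
tool_pos: [0.5706, 0.1379, 0.2702]
eef_rot: [-0.664, 0.238, -0.243, 0.666]
contact_force: [0.2, 0.4, -0.7]
finger_gap: 0.0854
```

```bash
python3 - <<'E'
from p import *
from m import rects
st()
c=manip.get_calibration("wrist"); u=manip.capture("wrist")[:,:,::-1].copy()
w=manip.capture("scene")[:,:,::-1].copy(); v=manip.capture("side")[:,:,::-1].copy()
np.save("c6.npy",c,allow_pickle=True)
cv2.imwrite("pics/w20.png",u)
cv2.imwrite("pics/sc20.png",np.hstack([cv2.resize(w[180:320,250:390],None,fx=2.8,fy=2.8,interpolation=2),cv2.resize(v[80:220,275:415],None,fx=2.8,fy=2.8,interpolation=2)]))
cv2.imwrite("pics/scF.png",w)
E
```

```text
t30.05 tcp [570.6 137.9 270.2] yaw -39.7 down [ 0.008  0.001 -1.   ] gap 85.4 F [ 0.2  0.4 -0.7] j5,6 [1.54 0.84]
```

View pics/w20.png

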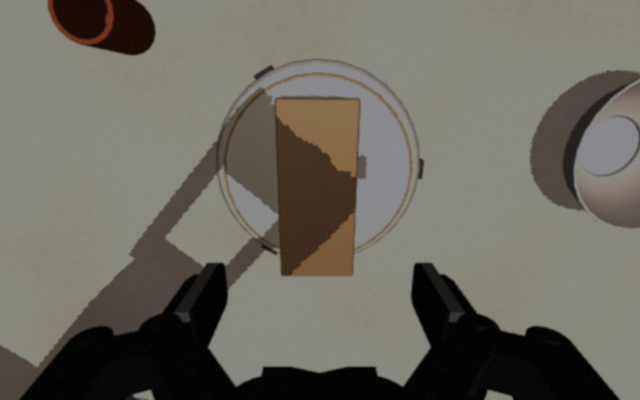

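View pics/sc20.png

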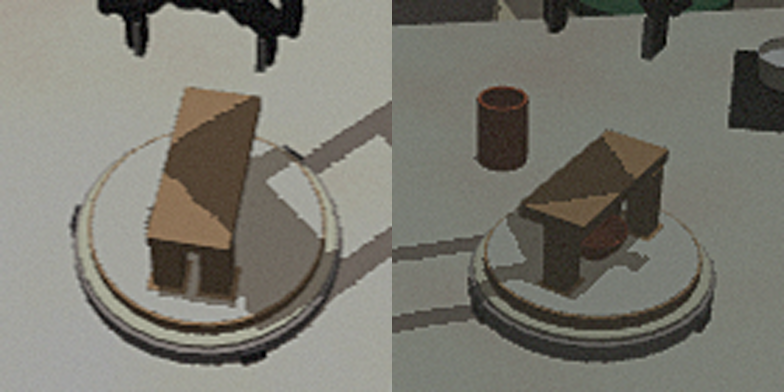

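```bash
python3 - <<'E'
from p import *
c=np.load("c6.npy",allow_pickle=True).item()
P=np.array([plane(c,px,.125)[:2]*1000 for px in [(275.5,98),(360.5,98),(353.5,275.5),(281,275.5)]])
print(P.mean(0), [np.linalg.norm(P[i]-P[(i+1)%4]).round(1) for i in range(4)])
d=(P[0]+P[1]-P[2]-P[3]);print(np.degrees(np.arctan2(d[1],d[0])))
s=manip.get_calibration("scene")
img=cv2.imread("pics/scF.png")
hsv=cv2.cvtColor(img,cv2.COLOR_BGR2HSV); m=cv2.inRange(hsv,(3,120,60),(14,255,255)); m[:290]=0;m[:,:380]=0;m[365:]=0;m[:,430:]=0
m=cv2.morphologyEx(m,cv2.MORPH_CLOSE,np.ones((3,3)))
k=max(cv2.findContours(m,0,1)[0],key=cv2.contourArea); print(cv2.boundingRect(k))
Q=np.array([plane(s,q[0],.078)[:2]*1000 for q in cv2.convexHull(k)],np.float32)
print("circle",cv2.minEnclosingCircle(Q))
print("wrist rim",plane(c,(81,16),.078)*1000)
plan(507,382,200,-39.8,8)
E
```

```text
[569.1671752  137.69745181] [np.float64(66.9), np.float64(159.1), np.float64(68.1), np.float64(158.8)]
49.9117456442536
(391, 309, 25, 24)
circle ((510.91070556640625, 384.7000732421875), 27.862533569335938)
wrist rim [506.92644715 379.69585512  78.        ]
t30.20 tcp [568.3 137.5 264.2] yaw -39.7 down [-0.001 -0.    -1.   ] gap 85.3 F [-1.2  0.4 -1.4] j5,6 [1.54 0.84]
[[-0.0254,0.0080,0.0186],[0,0.0,0]],[[-0.0254,0.0080,0.0186],[0,0.0,0]],[[-0.0254,0.0080,0.0186],[0,0.0,0]],[[-0.0254,0.0080,0.0186],[0,0.0,0]],[[-0.0254,0.0080,0.0186],[0,0.0,0]],[[-0.0254,0.0080,0.0186],[0,0.0,0]],[[-0.0254,0.0080,0.0186],[0,0.0,0]],[[-0.0254,0.0080,0.0186],[0,0.0,0]],
```

servo_tool(moves=[[[-0.0254,0,0.0186],[0,0,0]],[[-0.0254,0,0.0186],[0,0,0]],[[-0.0254,0.01,0.0186],[0,0,0]],[[-0.0254,0.01,0.0186],[0,0,0]],[[-0.0254,0.01,0.0186],[0,0,0]],[[-0.0254,0.01,0.0186],[0,0,0]],[[-0.0254,0.01,0.0186],[0,0,0]],[[-0.0254,0.01,0.0186],[0,0,0]]])

```text
t: 31.2
tool_pos: [0.5063, 0.3822, 0.2023]
eef_rot: [0.666, -0.241, 0.24, -0.664]
contact_force: [0.3, -0.4, 0.2]
finger_gap: 0.0854
```

servo_tool(moves=[[[0,0,0],[0,0,0]],[[0,0,0],[0,0,0]],[[0,0,0],[0,0,0]]])

```text
t: 31.58
tool_pos: [0.5079, 0.3809, 0.2046]
eef_rot: [0.665, -0.241, 0.241, -0.665]
contact_force: [0.0, -0.6, 0.3]
finger_gap: 0.0854
```

```bash
python3 - <<'E'
from p import *
c=manip.get_calibration("wrist"); u=manip.capture("wrist")[:,:,::-1].copy()
np.save("c6.npy",c,allow_pickle=True)
cv2.imwrite("pics/w21.png",u)
print(proj(c,[.509,.3825,.078])); st()
hsv=cv2.cvtColor(u,cv2.COLOR_BGR2HSV); m=cv2.inRange(hsv,(3,120,20),(14,255,255)); m[:, :200]=0; m[:,450:]=0
m[300:]=0
n,l,s_,ce=cv2.connectedComponentsWithStats(m); print(s_[1:][s_[1:,4]>100])
E
```

```text
[319.58214339 196.88779806]
t31.62 tcp [508.  381.  204.8] yaw -39.8 down [ 0. -0. -1.] gap 85.5 F [-0.1 -0.7  0.1] j5,6 [1.45 1.26]
[[ 286  147   68   80 4080]]
```

View pics/w21.png

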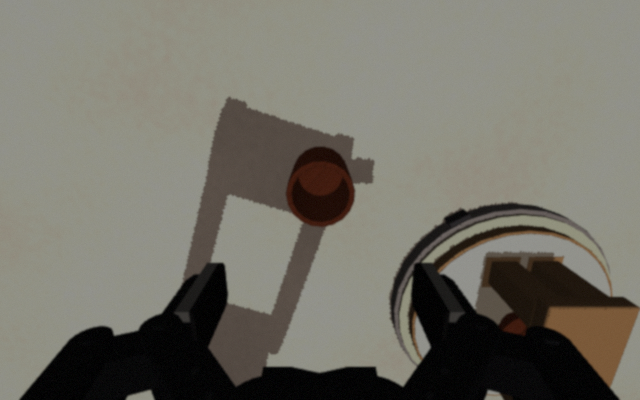

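servo_tool(moves=[[[0,0.05,0.001],[0,0,0]],[[0,0.05,0.001],[0,0,0]],[[0,0.04,0],[0,0,0]],[[0,0.02,0],[0,0,0]],[[0,0,0],[0,0,0]],[[0,0,0],[0,0,0]],[[0,0,0],[0,0,0]]])

```text
t: 32.5
tool_pos: [0.5103, 0.3843, 0.0471]
eef_rot: [-0.664, 0.239, -0.241, 0.666]
contact_force: [0.3, 0.1, 0.4]
finger_gap: 0.0854
```

servo_tool(moves=[[[0,0,0],[0,0,0]],[[0,0,0],[0,0,0]],[[0,0,0],[0,0,0]],[[0,0,0],[0,0,0]]], jaw=0, newtons=25)

```text
t: 33.0
tool_pos: [0.5094, 0.3838, 0.0457]
eef_rot: [-0.665, 0.24, -0.241, 0.665]
contact_force: [0.0, -0.3, 6.4]
finger_gap: 0.056
```

```bash
python3 - <<'E'
from p import *
p,_=st()
c=manip.get_calibration("wrist"); u=manip.capture("wrist")[:,:,::-1].copy()
cv2.imwrite("pics/w22.png",u)
E
```

```text
t33.00 tcp [509.4 383.8  45.7] yaw -39.7 down [ 0.001  0.001 -1.   ] gap 56.0 F [ 0.  -0.3  6.4] j5,6 [1.18 1.26]
```

View pics/w22.png

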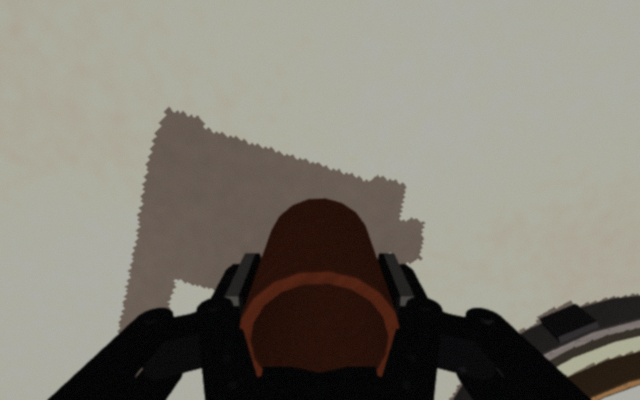

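servo_tool(moves=[[[0,-0.01,0],[0,0,0]],[[0,-0.03,0],[0,0,0]],[[0,-0.05,0],[0,0,0]],[[0,-0.05,0],[0,0,0]],[[0,-0.04,0],[0,0,0]],[[0,0,0],[0,0,0]],[[0,0,0],[0,0,0]]])

```text
t: 33.92
tool_pos: [0.5084, 0.3831, 0.2239]
eef_rot: [0.665, -0.241, 0.24, -0.665]
contact_force: [0.1, 0.3, -1.9]
finger_gap: 0.0561
```

```bash
python3 - <<'E'
from p import *
p,_=st()
c=manip.get_calibration("wrist"); u=manip.capture("wrist")[:,:,::-1].copy()
cv2.imwrite("pics/w23.png",u)
M=R.from_quat(manip.observe()["eef_rot"]).as_matrix()
q=plane(c,(320,272),p[2]+.0323)-p; print((M.T@q*1000).round(1))
plan(569,137.6,222,-39.8,8)
E
```

```text
t33.92 tcp [508.4 383.1 223.9] yaw -39.7 down [-0.001 -0.001 -1.   ] gap 56.1 F [ 0.1  0.3 -1.9] j5,6 [1.48 1.26]
[ -0.4 -32.4  28.1]
t33.98 tcp [508.  382.9 222.9] yaw -39.7 down [-0.002 -0.002 -1.   ] gap 55.7 F [-0.3 -0.9 -1.6] j5,6 [1.48 1.26]
[[0.0255,0.0001,-0.0187],[0,0.0,0]],[[0.0255,0.0001,-0.0187],[0,0.0,0]],[[0.0255,0.0001,-0.0187],[0,0.0,0]],[[0.0255,0.0001,-0.0187],[0,0.0,0]],[[0.0255,0.0001,-0.0187],[0,0.0,0]],[[0.0255,0.0001,-0.0187],[0,0.0,0]],[[0.0255,0.0001,-0.0187],[0,0.0,0]],[[0.0255,0.0001,-0.0187],[0,0.0,0]],
```

View pics/w23.png

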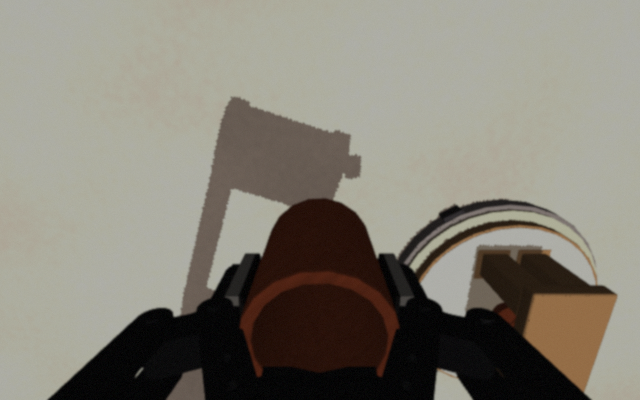

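Tumbler is centred on the TCP (rim far edge at +28.1 mm). Carry it over the shelf, bottom at about 177 mm.

servo_tool(moves=[[[0.0255,0,-0.0187],[0,0,0]],[[0.0255,0,-0.0187],[0,0,0]],[[0.0255,0,-0.0187],[0,0,0]],[[0.0255,0,-0.0187],[0,0,0]],[[0.0255,0,-0.0187],[0,0,0]],[[0.0255,0,-0.0187],[0,0,0]],[[0.0255,0,-0.0187],[0,0,0]],[[0.0255,0,-0.0187],[0,0,0]]])

```text
t: 34.98
tool_pos: [0.569, 0.1367, 0.2222]
eef_rot: [0.666, -0.242, 0.239, -0.664]
contact_force: [-0.6, -0.8, -0.8]
finger_gap: 0.0559
```

servo_tool(moves=[[[0,0,0],[0,0,0]],[[0,0,0],[0,0,0]],[[0,0,0],[0,0,0]]])

```text
t: 35.35
tool_pos: [0.5695, 0.1388, 0.2239]
eef_rot: [0.665, -0.24, 0.24, -0.665]
contact_force: [-1.0, -0.5, -0.1]
finger_gap: 0.0562
```

```bash
python3 - <<'E'
from p import *
plan(569.2,137.7,180,-39.8,1)
E
```

```text
t35.35 tcp [569.5 138.8 223.9] yaw -39.7 down [-0.001  0.    -1.   ] gap 56.2 F [-1.  -0.5 -0.1] j5,6 [1.47 0.84]
[[0.0005,0.0439,-0.0010],[0,0.1,0]],
```

Target TCP ≈ 171 (45.7 + 125). Down 46 first, then creep.

servo_tool(moves=[[[0,0.02,-0.001],[0,0,0]],[[0,0.015,0],[0,0,0]],[[0,0.01,0],[0,0,0]],[[0,0.003,0],[0,0,0]],[[0,0,0],[0,0,0]],[[0,0,0],[0,0,0]],[[0,0,0],[0,0,0]]])

```text
t: 36.22
tool_pos: [0.5698, 0.1372, 0.1773]
eef_rot: [-0.665, 0.24, -0.241, 0.665]
contact_force: [-0.3, -0.5, -0.8]
finger_gap: 0.0559
```

servo_tool(moves=[[[0,0.002,0],[0,0,0]],[[0,0,0],[0,0,0]],[[0,0,0],[0,0,0]]])

```text
t: 36.6
tool_pos: [0.5694, 0.1372, 0.1746]
eef_rot: [0.665, -0.24, 0.24, -0.665]
contact_force: [0.0, 0.5, -0.5]
finger_gap: 0.0565
```

servo_tool(moves=[[[0,0.002,0],[0,0,0]],[[0,0.001,0],[0,0,0]],[[0,0,0],[0,0,0]],[[0,0,0],[0,0,0]]])

```text
t: 37.1
tool_pos: [0.5694, 0.1372, 0.1716]
eef_rot: [0.665, -0.24, 0.24, -0.665]
contact_force: [0.5, 0.8, -1.0]
finger_gap: 0.056
```

servo_tool(moves=[[[0,0.001,0],[0,0,0]],[[0,0,0],[0,0,0]],[[0,0,0],[0,0,0]]])

```text
t: 37.48
tool_pos: [0.5695, 0.1371, 0.1707]
eef_rot: [-0.665, 0.24, -0.24, 0.665]
contact_force: [-0.1, -0.5, -0.5]
finger_gap: 0.0561
```

servo_tool(moves=[[[0,0.001,0],[0,0,0]],[[0,0,0],[0,0,0]],[[0,0,0],[0,0,0]]])

```text
t: 37.85
tool_pos: [0.5696, 0.1372, 0.1707]
eef_rot: [-0.665, 0.24, -0.241, 0.665]
contact_force: [-2.8, -0.8, 6.6]
finger_gap: 0.0564
```

Contact (6.6 N). Release and rise.

servo_tool(moves=[[[0,0,0],[0,0,0]],[[0,0,0],[0,0,0]],[[0,0,0],[0,0,0]],[[0,-0.01,0],[0,0,0]],[[0,-0.04,0],[0,0,0]],[[0,-0.05,0],[0,0,0]],[[0,-0.03,0],[0,0,0]],[[0,0,0],[0,0,0]]], jaw=1)

```text
t: 38.85
tool_pos: [0.571, 0.1374, 0.3043]
eef_rot: [-0.664, 0.238, -0.243, 0.666]
contact_force: [0.2, 0.1, -0.6]
finger_gap: 0.0854
```

```bash
python3 - <<'E'
from p import *
st()
c=manip.get_calibration("wrist"); u=manip.capture("wrist")[:,:,::-1].copy()
w=manip.capture("scene")[:,:,::-1].copy(); v=manip.capture("side")[:,:,::-1].copy()
np.save("c6.npy",c,allow_pickle=True)
cv2.imwrite("pics/w24.png",u)
cv2.imwrite("pics/sc24.png",np.hstack([cv2.resize(w[180:320,250:390],None,fx=2.8,fy=2.8,interpolation=2),cv2.resize(v[80:220,275:415],None,fx=2.8,fy=2.8,interpolation=2)]))
print(proj(c,[.5692,.1377,.203]))
E
```

```text
t38.85 tcp [571.  137.4 304.3] yaw -39.7 down [ 0.007  0.001 -1.   ] gap 85.4 F [ 0.2  0.1 -0.6] j5,6 [1.6  0.84]
[317.07952271 211.8637849 ]
```

View pics/w24.png

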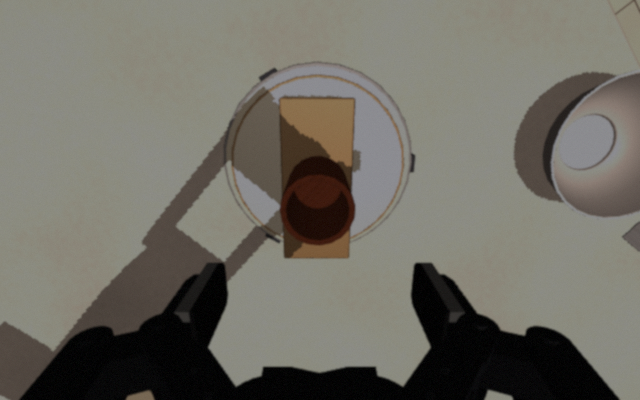

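View pics/sc24.png

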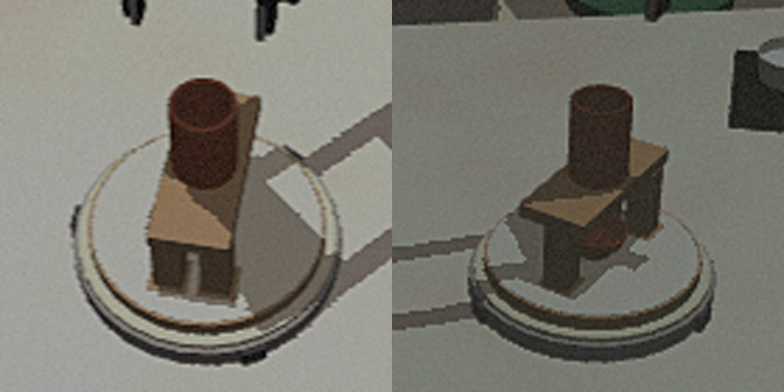

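servo_tool(moves=[[[0,0,0],[0,0,0]],[[0,0,0],[0,0,0]],[[0,0,0],[0,0,0]],[[0,0,0],[0,0,0]]])

```text
t: 39.5
tool_pos: [0.5693, 0.1372, 0.2994]
eef_rot: [0.665, -0.24, 0.24, -0.665]
contact_force: [-1.0, 0.1, -0.6]
finger_gap: 0.0853
```

```bash
python3 -c "
from bench import manip
print(manip.finish_job())"
```

```text
the job is handed in; nothing more can be done
None
```

The tier is built and handed in at about 39.5 s of the 122 s allowed. The hand-in gives no verdict, so what follows is from my own camera checks.

- **Props:** the three tall props stand on the three bare patches. Two measured within about 1 mm of their patch centres after release. The third was measured only while still held, about 1.6 mm off, then nudged 1 mm before release. I checked its final position by eye only.
- **Shelf:** it lies on all three props, centre about 1 mm from the base's, long axis within 0.5° of the base's x. I judged level from the pictures.
- **Tumbler:** it stands upright, about 1–2 mm from the middle of the shelf, let go. The gripper is open, about 100 mm clear above the tumbler's rim.
- **Dish and short props:** I never touched either. The dish looked unmoved in the last pictures. I did not measure the dish or the short props again at the end.

The cameras disagreed by up to about 6 mm in y for things at the far (+y) side of the bench. There I went by the scene and wrist cameras, which agreed to 1–2 mm on most points. One scene estimate of the tumbler was about 6 mm off the wrist's, so I confirmed its position with the wrist camera before gripping it. No check failed at the end.

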